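# Post spent battery packs into the returns box

## Task

Switch the returns box from standby to intake by pressing its round key fully down, so that the wide bar key pops up; with the guard set aside and the box on intake, push every spent battery pack on the bench through the sprung flap, so that each drops inside and the flap snaps shut. When all are in, put the box back on standby with the wide bar key, fully down, and have the guard standing upright on the sill again, squarely in front of the flap. Do not press the square key, and leave the other things on the bench where they are.

Things in the scene. Friction and masses are not known exactly. Their poses are not given: they have to be found in the camera images.
- returns_box: Returns box for spent batteries, grey steel, fixed, 290 deep (x) x 240 wide (y) x 230 mm high, flat top; its -y side is a clear window. Origin: centre of its underside, on the bench; z up. The slot is in its front, which faces -x: front face of the wall above and beside the slot at x = -145 mm. Three keys in a row on the top (black strip, x = -38 to -2 mm). Inside, a slide falls to the floor.
- slot (a point): Centre of the slot at sill height (165 mm above the bench), in the plane of the lintel's front face; axes as returns_box: +x points into the box. Slot: 100 mm wide (y = +-50), 50 mm high; above it a 15 mm lintel up to the box's top. The sill ends 18 mm before this plane; from there on there is no floor (a slide 40 mm lower): a pack pushed until its tail is at this plane drops in.
- sill (a point): A point on the flat aluminium sill before the slot, on its top face, 165 mm above the bench and 90 mm before point slot; axes as returns_box. The sill runs x = -70 to +72 mm from here and is 164 mm wide between low side rims (6 mm thick, 12 mm above the sill); no rim at its outer end.
- flap (a joint): Hinge of the steel flap (94 x 44 x 4 mm) that closes the slot from inside; hinge line along the slot's top, 46 mm above the sill, 10 mm behind point slot. 0 = shut (hanging down); grows (rad, to 1.45) as its lower edge swings into the box. Light spring (0.4 to 1 N at the edge); it snaps shut when nothing is in the way. A pack lying in the slot holds it at about 1.1.
- key_bar (a joint): STANDBY key: the wide bar cap, 24 (box x) x 44 mm (box y), at box x = -20, y = 60 mm. 0 = up, 0.008 m = fully down, as at the start. All keys are grey caps pressed straight down, tops 254 mm above the bench when up, 246 when down, 26 mm gaps. Interlocked: pressing one down (2 to 4 N, then a hard stop) makes the one that is down rise by as much; they stay where left.
- key_round (a joint): INTAKE key: the only round cap, 25 mm across, at box x = -20, y = -50 mm, the far end of the row from the bar key. 0 = up (as at the start), 0.008 m = fully down.
- key_square (a joint): The square key between them, 24 x 24 mm, at box x = -20, y = 0 (for other goods; leave it up). 0 = up.
- guard: Guard: dark steel block 36 (x) x 120 (y) x 40 mm (z), 0.45 kg, with a black upright grip rib on top, 14 (x) x 60 (y) mm, from 39 to 69 mm high; origin: centre of its underside; z up. At the start it stands on the sill across the slot, about 75 mm before it; it is wider than the slot. The flat top of the box behind the keys (box x = 20 to 140 mm, 230 mm above the bench) is a free place to set it.
- key_bar_top (a point): Centre of the wide bar key's top face.
- key_round_top (a point): Centre of the round key's top face.
- pack1: Spent battery pack: black and grey plastic block 90 (x) x 40 (y) x 26 (z) mm, about 0.2 kg, lying flat; origin: centre of its underside; x along its length. Up to five, the same; some may be absent. The two ends differ only in two metal contacts; either may go first.
- pack2: Spent battery pack: black and grey plastic block 90 (x) x 40 (y) x 26 (z) mm, about 0.2 kg, lying flat; origin: centre of its underside; x along its length. Up to five, the same; some may be absent. The two ends differ only in two metal contacts; either may go first.
- pack3: Spent battery pack: black and grey plastic block 90 (x) x 40 (y) x 26 (z) mm, about 0.2 kg, lying flat; origin: centre of its underside; x along its length. Up to five, the same; some may be absent. The two ends differ only in two metal contacts; either may go first.
- pack4: Spent battery pack: black and grey plastic block 90 (x) x 40 (y) x 26 (z) mm, about 0.2 kg, lying flat; origin: centre of its underside; x along its length. Up to five, the same; some may be absent. The two ends differ only in two metal contacts; either may go first.
- pack5: Spent battery pack: black and grey plastic block 90 (x) x 40 (y) x 26 (z) mm, about 0.2 kg, lying flat; origin: centre of its underside; x along its length. Up to five, the same; some may be absent. The two ends differ only in two metal contacts; either may go first.
- tape: Bystander: black tape roll, 56 mm across, 22 high; origin at the centre of its underside. Leave alone.
- multimeter: Bystander: black handheld meter 150 x 75 x 34 mm; origin at the centre of its underside. Leave alone.
- driver: Bystander: screwdriver, blue handle, lying; origin at the centre of its underside (or near its middle). Leave alone.
- spool: Bystander: steel solder spool, 60 mm across, 46 high; origin at the centre of its underside. Leave alone.
- mug: Bystander: white mug, 80 mm across, 90 high; origin at the centre of its underside. Leave alone.
- cleaner: Bystander: spray can, 54 mm across, 150 high; origin at the centre of its underside. Leave alone.
Things that resemble listed ones, but are neither listed nor needed, are in the scene too. What is shaped like the pack3 but blue or green is not meant.

How it is judged:
By the outcome, as a careful person would: the job done as asked, in the order asked, and still so for the second after the job is handed in, with the robot touching nothing.
Of pack1, pack2, pack3, pack4, pack5 only 3 to 5 are there at a start; the rules pass over those that are not, and their reading is None.
At some moment in a run one of pack1, pack2, pack3, pack4, pack5 may be knocked a few centimetres aside while the robot is not near it.
It also fails if it takes over 210 s, if anything falls off the work surface, if the arm or the gripper's body presses on something with over 40 N, if the wrist force passes 120 N, or if a joint passes its speed limit or range.

## Robot

A 6-joint arm with a two-finger parallel gripper is mounted at the origin on the work surface. World frame = base frame: x ahead of the robot, y to its left, z up, the work surface at z = 0. Lengths are in m, angles in rad, forces in N, time in s.
With the tool pointing down it reaches from about 0.35 to 0.975 m from the base axis. Payload 17.4 kg.
Tool frame: the origin (TCP) lies at the very end of the fingers, on their centre line; the grasp point (between the pads) lies 19 mm behind it; x points along the fingers, z is the direction in which the jaws open and shut, and the axes are right-handed (so a half turn about x gives the same grasp; the last joint's range is limited). The gripper opens to 85 mm and grips with 20 to 120 N. Pads are 22 mm wide; open, the fingers measure 114 mm over their backs; the gripper's body (76 mm by 85 mm) begins 54 mm behind the grasp point. The pads swing forward as they close: fully open they stand 13 mm farther back than shut.
Start: joints at [-1.218, 0.116, 1.442, -0, 1.584, -0.038], TCP at [0.257, -0.624, 0.231] pointing down, gripper open.
Joint ranges: [-2.83, 2.83], [-0.83, 2.19], [0.07, 2.5], [-1.14, 4.28], [0.01, 3], [-2.97, 2.97]. Speed limits (rad/s): [1.89, 1.89, 2.22, 3.14, 3.14, 3.14].

## Interface

Orientations are given as a unit quaternion [w, x, y, z].
In Python, from plant import ctrl gives the robot as it stands.
- The arm moves only by the tool jog_arm, never from a script. Its argument "deltas" is a list of rows, each a list of 6 numbers: the shift along the world's x, y, z in m, then the turn, a rotation vector about the world's x, y, z in rad. In form: [[x, y, z, ax, ay, az], ...]. A call has exactly 8 rows; each row shifts and turns the commanded pose from where the row before left it; what a row does not reach is not made up. A row lasts 1/10 s, in which the tool goes at most 50 mm and 8.59 degrees, less where a joint would pass 70% of its speed; a pose out of reach is approached as far as the arm can. A call is refused whole if a number of a shift passes 0.05 or a number of a turn 0.15, either way. A call with a gripper value outside its range is refused whole. "gripper" is the closure, from 0 (fully open) to 1 (shut), set as the call begins (left out, the last holds). The fingers move at their own pace and stop on an object; the grip force is fixed at half the most. Time passes only in rows, so rows that do not move let the fingers close, or fill a call up. It gives the time, the measured TCP pose, the force and the opening at its end, in the units of the state.
- ctrl.state(): the state, without advancing time (a new reading comes with each control period).
- ctrl.get_image(name): name is "side" or "top" or "wrist"; returns a dict with "pixels" (420x560x3 uint8, red, green, blue), "intrinsics" (3x3 intrinsics, pixels), "k1" (the pictures are not rectified: a ray, as slopes to the right and down, at radius r is drawn at 1 + k1 r^2 times it, then the intrinsics apply), "world_to_cam" (4x4, takes a point from world to camera coordinates); the wrist camera has in their place "mount" (4x4, takes a point from camera to tool coordinates, whose origin is the TCP and whose axes are the tool frame's). Camera axes: x right, y up, looking along -z (the intrinsics and any distortion apply to the point x, -y, -z); pixel columns grow to the right and rows downward; lengths in m; the calibration is good to about 2 mm. A picture is of the moment at which its call begins: read the wrist's pose just before it. There is no depth.
- ctrl.hand_in(): hands the job in, once; it reports no verdict.
The state is a dict: "t": time; "q": joint angles; "dq": joint speeds; "tau": joint torques, N m; "tcp_pos": TCP position; "orientation": TCP orientation; "contact_force": force on the tool from outside, world axes, zero at the start; "wrist_torque": the same for the moment, N m; "finger_gap": finger opening in m.
Only numpy, scipy, OpenCV 4.12 (cv2) and the standard library are available. Lean on these libraries where they do the work, as an engineer would, in place of code of your own. Each camera call takes 0.05 s, during which the arm holds its last target.

## Working session

There is one attempt and no reset: what is moved stays moved. The work goes in short steps, Python scripts to look and compute and a tool call to move; the robot and the scene stay as the last step left them, time stands still between calls to the robot, and variables do not carry over. Pictures are saved under pics/ and viewed, and the job is handed in when it is done.

Besides the shell and the picture viewer there is one more tool, called as name(argument=value, ...), one argument or row to a line, values as JSON. jog_arm: Moves the arm, as the interface text tells. Its arguments: {"type":"object","properties":{"deltas":{"type":"array"},"gripper":{"type":"number"}},"required":["deltas"]}

```bash
ls; mkdir -p pics; cat > h.py <<'E'
import numpy as np, cv2
from plant import ctrl
def snap(n,f):
    s=ctrl.state(); im=ctrl.get_image(n)
    cv2.imwrite('pics/'+f+'.png',im['pixels'][:,:,::-1])
    np.save('pics/'+f+'.npy',{'im':im,'s':s},allow_pickle=True)
    return im,s
E
python3 - <<'E'
from h import *
print(ctrl.state())
for n in ['side','top','wrist']:
    im,s=snap(n,n+'0'); print(n,{k:v for k,v in im.items() if k!='pixels'})
E
```

```text
pics
{'t': 0.0, 'q': array([-1.21781780e+00,  1.16494758e-01,  1.44225504e+00,  7.16005195e-06,
        1.58398450e+00, -3.78156077e-02]), 'dq': array([ 7.11251541e-05, -7.46401478e-04, -2.56788235e-03,  1.78267148e-03,
        3.57537164e-06,  2.91633126e-04]), 'tau': array([-2.60407680e-03, -7.31996298e+01, -6.32488775e+01, -1.65790784e-04,
        6.40783182e-03,  6.10078814e-06]), 'tcp_pos': array([ 0.25704401, -0.62394578,  0.2305626 ]), 'orientation': array([ 0.5872381 ,  0.39364634,  0.58788846, -0.39316807]), 'contact_force': array([0.52727277, 0.03541817, 0.3042832 ]), 'wrist_torque': array([-0.01085072,  0.00082215, -0.00591891]), 'finger_gap': 0.08535712823075291}
side {'intrinsics': array([[437.09781657,   0.        , 289.0162404 ],
       [  0.        , 437.09781657, 211.84805005],
       [  0.        ,   0.        ,   1.        ]]), 'k1': -0.029137906726683503, 'world_to_cam': array([[ 0.98267611, -0.18411672,  0.02118237, -0.4765862 ],
       [ 0.1136512 ,  0.68894196,  0.7158508 , -0.12885997],
       [-0.14639353, -0.70104208,  0.6979319 , -1.3574316 ],
       [ 0.  
[... 368 characters left out ...]
922737, -0.51934619],
       [-0.18923419, -0.00258909,  0.98192857, -1.3632252 ],
       [ 0.        ,  0.        ,  0.        ,  1.        ]])}
wrist {'intrinsics': array([[306.91541021,   0.        , 281.07122177],
       [  0.        , 306.91541021, 212.76788736],
       [  0.        ,   0.        ,   1.        ]]), 'k1': -0.06431134484510048, 'mount': array([[ 8.69683198e-04,  2.87502977e-01, -9.57779349e-01,
        -1.43008190e-01],
       [-5.56386810e-05,  9.57779724e-01,  2.87503039e-01,
         7.16822647e-02],
       [ 9.99999620e-01, -1.96746983e-04,  8.48961220e-04,
        -2.14713948e-04],
       [ 0.00000000e+00,  0.00000000e+00,  0.00000000e+00,
         1.00000000e+00]])}
```

View pics/side0.png

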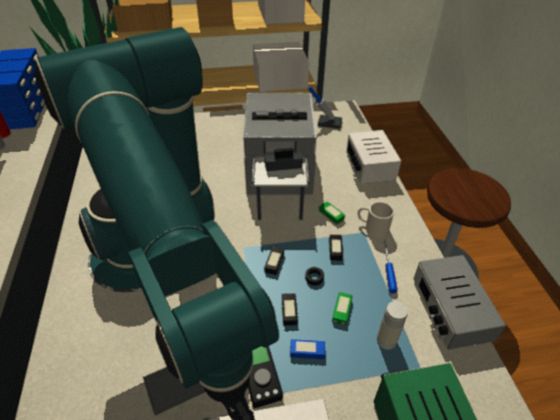

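View pics/top0.png

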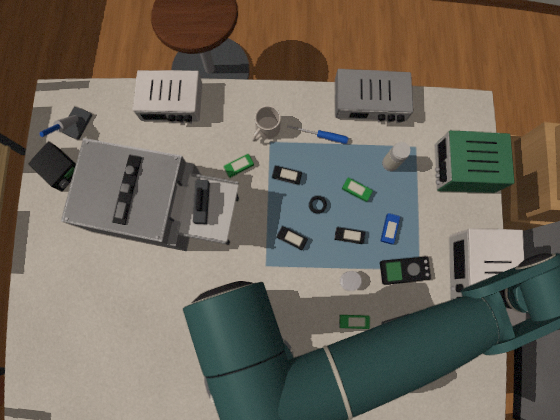

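View pics/wrist0.png

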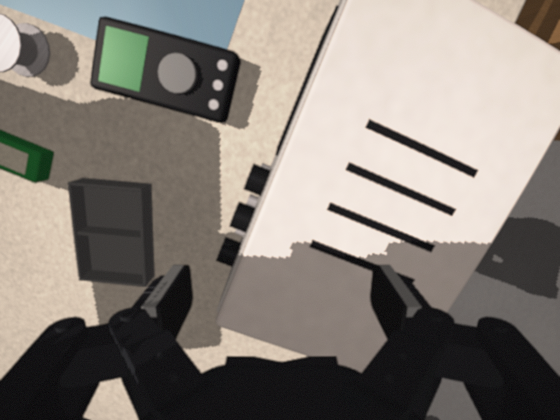

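```bash
cat >> h.py <<'E'
def crop(f,x0,y0,x1,y1,k,o):
    a=cv2.imread('pics/'+f+'.png')[y0:y1,x0:x1]
    cv2.imwrite('pics/'+o+'.png',cv2.resize(a,None,fx=k,fy=k,interpolation=cv2.INTER_CUBIC))
from scipy.spatial.transform import Rotation as R
def load(f):
    d=np.load('pics/'+f+'.npy',allow_pickle=True).item(); return d['im'],d['s']
def cam(f):
    im,s=load(f)
    if 'mount' in im:
        T=np.eye(4); q=s['orientation']; T[:3,:3]=R.from_quat([q[1],q[2],q[3],q[0]]).as_matrix(); T[:3,3]=s['tcp_pos']
        W=np.linalg.inv(T@im['mount'])
    else: W=im['world_to_cam']
    return im['intrinsics'],im['k1'],W
def proj(f,P):
    K,k,W=cam(f); P=np.atleast_2d(P); c=P@W[:3,:3].T+W[:3,3]
    u=np.c_[c[:,0],-c[:,1]]/(-c[:,2:3]); r2=(u**2).sum(1,keepdims=True); u=u*(1+k*r2)
    return u*K[0,0]+K[:2,2]
def ray(f,p):
    K,k,W=cam(f); d=(np.atleast_2d(p)-K[:2,2])/K[0,0]; u=d.copy()
    for _ in range(30): u=d/(1+k*(u**2).sum(1,keepdims=True))
    v=np.c_[u[:,0],-u[:,1],-np.ones(len(u))]@W[:3,:3]
    return -W[:3,:3].T@W[:3,3],v/np.linalg.norm(v,axis=1,keepdims=True)
def onz(f,p,z):
    o,v=ray(f,p); return o+v*((z-o[2])/v[:,2])[:,None]
def tri(f1,p1,f2,p2):
    o1,a=ray(f1,p1);o2,b=ray(f2,p2);out=[]
    for i in range(len(a)):
        M=np.c_[a[i],-b[i]]; t=np.linalg.lstsq(M,o2-o1,rcond=None)[0]
        out.append(np.r_[(o1+a[i]*t[0]+o2+b[i]*t[1])/2,np.linalg.norm(o1+a[i]*t[0]-o2-b[i]*t[1])])
    return np.array(out)
np.set_printoptions(precision=4,suppress=True)
E
python3 - <<'E'
from h import *
crop('top0',55,130,255,250,4,'c1')
crop('side0',230,80,350,220,5,'c2')
crop('top0',260,135,440,275,4,'c3')
E
```

```text
(no output)
```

View pics/c1.png

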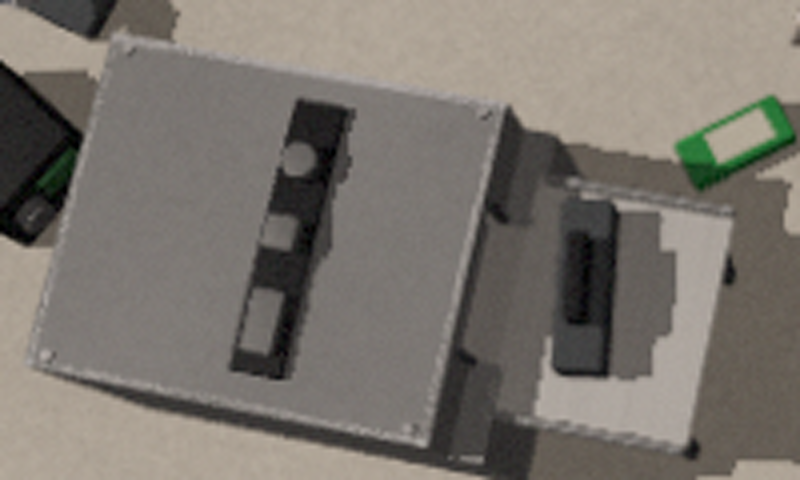

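View pics/c2.png

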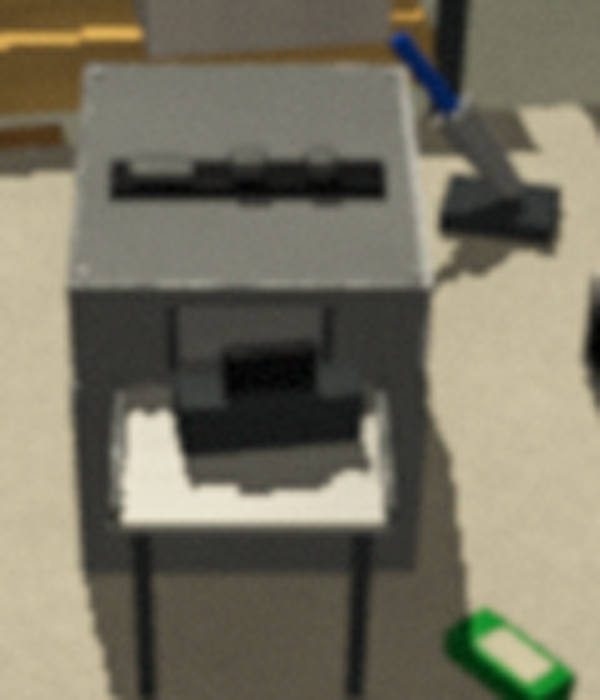

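View pics/c3.png

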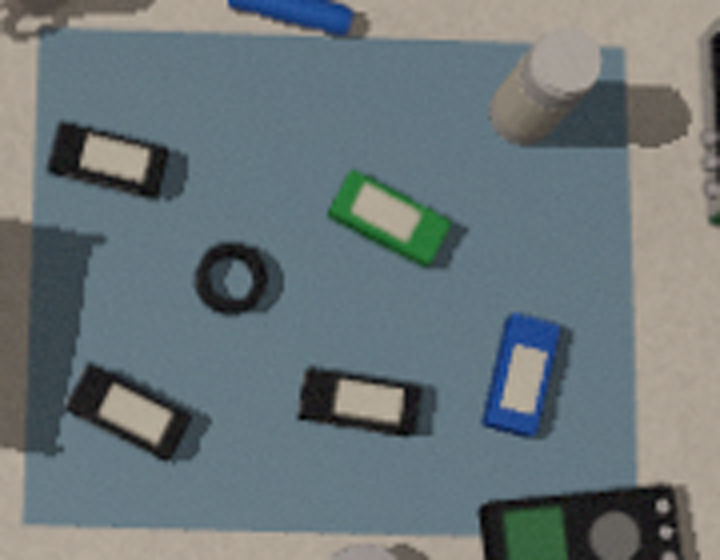

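```bash
cat >> h.py <<'E'
from scipy.optimize import least_squares
def Rz(a): c,s=np.cos(a),np.sin(a); return np.array([[c,-s,0],[s,c,0],[0,0,1.]])
def fit(obs,x0):
    # obs list (img, px, localpt)
    def f(x):
        return np.concatenate([(proj(i,Rz(x[2])@np.array(l)+[x[0],x[1],0])[0]-p) for i,p,l in obs])
    r=least_squares(f,x0); return r.x,r.fun.reshape(-1,2)
E
python3 - <<'E'
from h import *
t=np.array([[118,38],[508,106],[428,443],[33,366]])/4+[55,130]
s=np.array([[408,68],[430,288],[70,287],[85,65]])/5+[230,80]
# order: which corners: top img tl=back,-y? 
print(tri('top0',t,'side0',s))
L=[[.145,-.12,.23],[-.145,-.12,.23],[-.145,.12,.23],[.145,.12,.23]]
obs=[('top0',p,l) for p,l in zip(t,L)]+[('side0',p,l) for p,l in zip(s,L)]
k=[('top0',np.array([300,159])/4+[55,130],[-.02,-.05,.254]),('top0',np.array([281,230])/4+[55,130],[-.02,0,.254]),('top0',np.array([264,319])/4+[55,130],[-.02,.06,.246])]
x,r=fit(obs+k,[.6,.4,1.6]); print(x,r)
# packs (top view), ends
b=np.array([260,135])
P={'A':[[62,122],[176,150],[166,198],[50,172]],'B':[[93,364],[206,410],[173,460],[68,409]],'C':[[308,368],[426,384],[420,435],[300,415]]}
for n,c in P.items():
    w=onz('top0',np.array(c)/4+b,.026)
    print(n,w.mean(0),[np.linalg.norm(w[i]-w[i-1]) for i in range(4)], np.degrees(np.arctan2(*( (w[0]-w[1])[1::-1]))))
E
```

```text
[[0.6532 0.4846 0.2274 0.0076]
 [0.6061 0.2009 0.229  0.0027]
 [0.3749 0.2387 0.2288 0.0019]
 [0.4165 0.5168 0.2324 0.0033]]
[0.5121 0.3609 1.4158] [[-0.576  -1.5643]
 [ 0.6744 -1.3601]
 [ 0.7483  1.0471]
 [-1.605  -0.3512]
 [-1.0625 -0.488 ]
 [ 0.38    0.0886]
 [-1.3626  0.2841]
 [-0.7363 -0.1199]
 [ 0.2194 -0.2736]
 [ 0.4505 -0.039 ]
 [ 0.2633  0.1626]]
A [ 0.6124 -0.094   0.026 ] [np.float64(0.041472100464725235), np.float64(0.09201583399998997), np.float64(0.039451877489667476), np.float64(0.09263840145465951)] 77.50544074308452
B [ 0.4167 -0.1151  0.026 ] [np.float64(0.03953996374499175), np.float64(0.09307699275589398), np.float64(0.045906552534645276), np.float64(0.08866246009644498)] 69.3118060607011
C [ 0.4293 -0.2902  0.026 ] [np.float64(0.03686100131550382), np.float64(0.09198837536821404), np.float64(0.03974490671891099), np.float64(0.09347940261174446)] 83.78981509727694
```

```bash
cat >> h.py <<'E'
def st():
    s=ctrl.state(); q=s['orientation']; M=R.from_quat([q[1],q[2],q[3],q[0]]).as_matrix()
    print('t',round(s['t'],2),'tcp',s['tcp_pos'],'x',M[:,0],'jaw deg',np.degrees(np.arctan2(M[1,2],M[0,2])),'gap',s['finger_gap'],'F',s['contact_force'],'q',s['q'])
E
python3 - <<'E'
from h import *
st()
E
```

```text
t 0.15 tcp [ 0.2571 -0.624   0.2307] x [-0.0003  0.0008 -1.    ] jaw deg -67.60964499027297 gap 0.08520193332799439 F [-0.5699  0.4239  0.6577] q [-1.2178  0.1164  1.4421 -0.      1.584  -0.0378]
```

jog_arm(
  deltas=[
    [0.005,0.01,0.03,0,0,0.06],
    [0.01,0.02,0.03,0,0,0.06],
    [0.015,0.03,0.03,0,0,0.06],
    [0.015,0.03,0.03,0,0,0.06],
    [0.015,0.035,0.03,0,0,0.06],
    [0.015,0.035,0.02,0,0,0.06],
    [0.015,0.035,0.01,0,0,0.06],
    [0.015,0.035,0,0,0,0.06],
  ],
)

```text
t: 0.95
tcp_pos: [0.3625, -0.3928, 0.413]
orientation: [0.665, 0.241, 0.664, -0.242]
contact_force: [-0.3, -0.4, -0.1]
finger_gap: 0.0856
```

jog_arm(
  deltas=[
    [0.015,0.035,0,0,0,0.06],
    [0.015,0.035,0,0,0,0.06],
    [0.015,0.035,0,0,0,0.07],
    [0.015,0.035,0,0,0,0.07],
    [0.015,0.03,0,0,0,0.07],
    [0.01,0.02,0,0,0,0.07],
    [0.01,0.01,0,0,0,0.07],
    [0,0,0,0,0,0.07],
  ],
)

```text
t: 1.75
tcp_pos: [0.4579, -0.1927, 0.411]
orientation: [0.705, 0.055, 0.705, -0.055]
contact_force: [-0.7, -0.5, -0.1]
finger_gap: 0.0855
```

```bash
python3 - <<'E'
from h import *
st()
snap('top','top1');snap('wrist','w1')
E
```

```text
t 1.75 tcp [ 0.4579 -0.1927  0.411 ] x [-0.0003  0.0004 -1.    ] jaw deg -8.886562710571157 gap 0.08553740143727508 F [-0.746  -0.4873 -0.1246] q [-0.4499 -0.2595  1.5088  0.0003  1.8928 -0.2947]
```

View pics/top1.png

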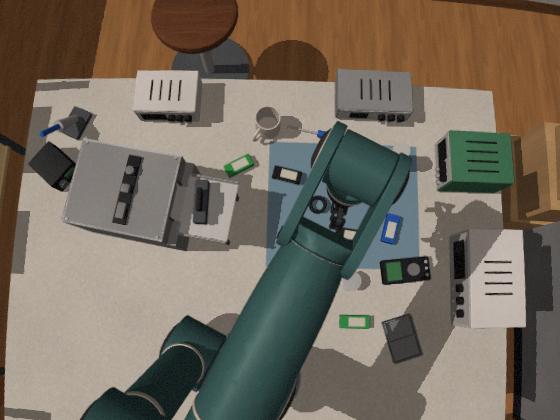

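View pics/w1.png

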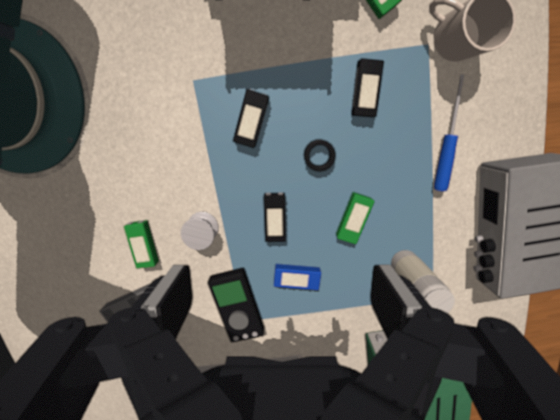

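```bash
python3 - <<'E'
from h import *
crop('w1',220,50,400,250,4,'c4')
E
```

```text
(no output)
```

View pics/c4.png

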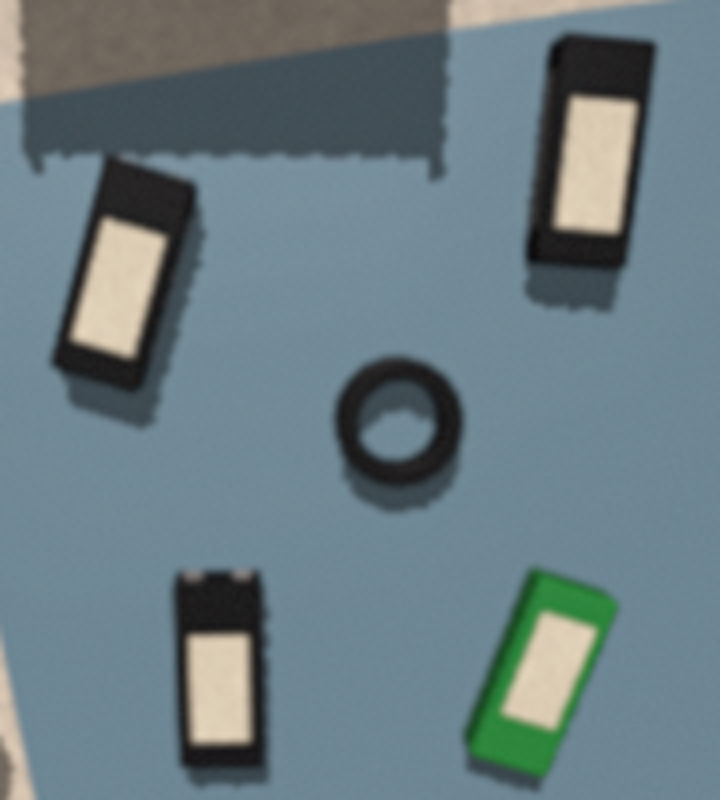

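```bash
python3 - <<'E'
from h import *
w=np.array([[595.5,164.5],[120,288],[220,688.5]])/4+[220,50]
t=np.array([[116,157],[135,413.5],[369,402]])/4+[260,135]
print(tri('top0',t,'w1',w)); print(onz('top0',t,.026)); print(onz('w1',w,.026))
for n,c in {'A':[[555,35],[655,42],[625,268],[540,262]],'B':[[112,155],[196,186],[135,390],[55,362]],'C':[[178,573],[259,572],[266,766],[182,766]]}.items():
    p=onz('w1',np.array(c)/4+[220,50],.026); d=p[0]+p[1]-p[2]-p[3]
    print(n,p.mean(0),np.linalg.norm(d)/2,np.degrees(np.arctan2(d[1],d[0])))
print(onz('top0',[[318,204]],.02))
E
```

```text
[[ 0.6105 -0.0954  0.0435  0.0006]
 [ 0.4149 -0.1146  0.0238  0.0013]
 [ 0.4288 -0.2952  0.0203  0.0005]]
[[ 0.6152 -0.0959  0.026 ]
 [ 0.4145 -0.1152  0.026 ]
 [ 0.4283 -0.2944  0.026 ]]
[[ 0.6151 -0.0944  0.026 ]
 [ 0.4153 -0.1141  0.026 ]
 [ 0.4291 -0.2931  0.026 ]]
A [ 0.6148 -0.0901  0.026 ] 0.08771065135517228 79.04987602778935
B [ 0.4178 -0.1092  0.026 ] 0.08638084282725483 63.50874599956378
C [ 0.4309 -0.2852  0.026 ] 0.0915784913819834 82.58067323240527
[[ 0.5244 -0.1883  0.02  ]]
```

jog_arm(
  deltas=[
    [0.003,0.02,0,0,0,0],
    [0.005,0.035,0,0,0,0],
    [0.005,0.04,0,0,0,0],
    [0.005,0.045,0,0,0,0],
    [0.005,0.045,0,0,0,0],
    [0.005,0.045,0,0,0,0],
    [0.005,0.045,0,0,0,0],
    [0.005,0.045,0,0,0,0],
  ],
)

```text
t: 2.65
tcp_pos: [0.4949, 0.1274, 0.4114]
orientation: [0.705, 0.058, 0.705, -0.058]
contact_force: [0.5, -0.9, 0.4]
finger_gap: 0.0854
```

jog_arm(
  deltas=[
    [0.002,0.04,0,0,0,0],
    [0.002,0.035,0,0,0,0],
    [0.001,0.02,0,0,0,0],
    [0,0.01,0,0,0,0],
    [0,0,0,0,0,0],
    [0,0,0,0,0,0],
    [0,0,0,0,0,0],
    [0,0,0,0,0,0],
  ],
  gripper=1,
)

```text
t: 3.45
tcp_pos: [0.5002, 0.23, 0.4115]
orientation: [0.705, 0.057, 0.705, -0.057]
contact_force: [-0.4, 0.0, 0.1]
finger_gap: -0.0002
```

```bash
python3 - <<'E'
from h import *
st()
snap('wrist','w2')
E
```

```text
t 3.45 tcp [0.5002 0.23   0.4115] x [ 0.0004  0.0001 -1.    ] jaw deg -9.24613789782975 gap -0.0002126975296013918 F [-0.3579  0.0485  0.0783] q [ 0.3847 -0.1446  1.4103 -0.0001  1.8756  0.546 ]
```

View pics/w2.png

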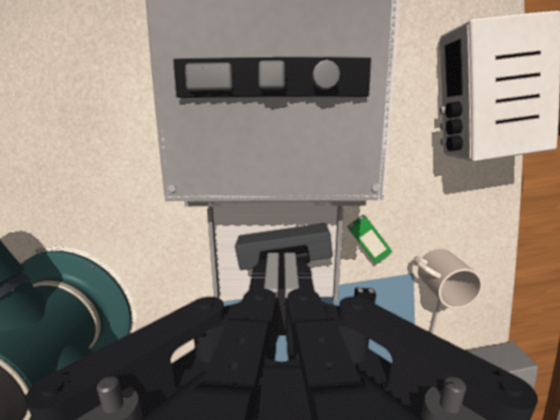

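```bash
python3 - <<'E'
from h import *
crop('w2',140,40,400,280,3,'c5')
E
```

```text
(no output)
```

View pics/c5.png

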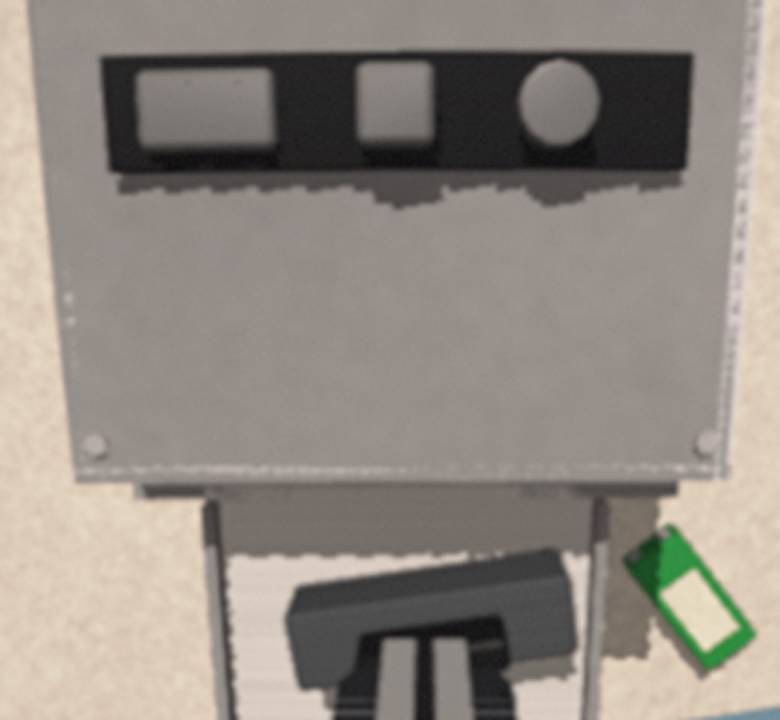

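```bash
python3 - <<'E'
from h import *
o=np.array([140,40])
P=[([559,102],[-.02,-.05,.254]),([395,101],[-.02,0,.254]),([207,108],[-.02,.06,.246]),([76,480],[-.145,.12,.23]),([729,478],[-.145,-.12,.23])]
w=[('w2',np.array(p)/3+o,l) for p,l in P]
x,r=fit(w,[.512,.361,1.416]); print('w2',x,np.degrees(x[2]),r)
t=np.array([[118,38],[508,106],[428,443],[33,366]])/4+[55,130]
s=np.array([[408,68],[430,288],[70,287],[85,65]])/5+[230,80]
L=[[.145,-.12,.23],[-.145,-.12,.23],[-.145,.12,.23],[.145,.12,.23]]
obs=[('top0',p,l) for p,l in zip(t,L)]+[('side0',p,l) for p,l in zip(s,L)]
x2,r=fit(obs+w,x); print(x2)
# key heights check
print(tri('w2',np.array([[559,102],[395,101],[207,108]])/3+o,'top0',np.array([[300,159],[281,230],[264,319]])/4+[55,130]))
B=lambda l:Rz(x[2])@np.array(l)+[x[0],x[1],0]
for n,l in dict(round=[-.02,-.05,.254],bar=[-.02,.06,.246],slot=[-.145,0,.165],sill=[-.235,0,.165],park=[.09,0,.23]).items(): print(n,B(l))
# guard: top face corners z=.205
g=onz('w2',np.array([[296,588],[556,549],[574,605]])/3+o,.205); print(g)
gg=onz('top0',np.array([[565,198],[618,200],[606,375],[555,370]])/4+[55,130],.205);print(gg,gg.mean(0))
E
```

```text
w2 [0.5121 0.3648 1.4131] 80.9639148490013 [[ 0.4045 -0.3776]
 [ 0.2452 -0.0173]
 [-0.6175 -0.2928]
 [-0.3374  0.5474]
 [ 0.267   0.4624]]
[0.5121 0.3644 1.4135]
[[0.5602 0.3381 0.242  0.001 ]
 [0.5094 0.345  0.2486 0.0021]
 [0.4502 0.3535 0.2428 0.0025]]
round [0.5583 0.3372 0.254 ]
bar [0.4497 0.3545 0.246 ]
slot [0.4893 0.2216 0.165 ]
sill [0.4752 0.1327 0.165 ]
park [0.5262 0.4537 0.23  ]
[[0.4378 0.1778 0.205 ]
 [0.544  0.1775 0.205 ]
 [0.5484 0.1523 0.205 ]]
[[0.5473 0.1619 0.205 ]
 [0.5469 0.1254 0.205 ]
 [0.4262 0.1267 0.205 ]
 [0.4285 0.1614 0.205 ]] [0.4872 0.1438 0.205 ]
```

jog_arm(
  deltas=[
    [0.01,0.015,0,0,0,0],
    [0.012,0.023,-0.02,0,0,0],
    [0.012,0.023,-0.03,0,0,0],
    [0.012,0.023,-0.03,0,0,0],
    [0.012,0.023,-0.03,0,0,0],
    [0,0,-0.02,0,0,0],
    [0,0,-0.011,0,0,0],
    [0,0,0,0,0,0],
  ],
)

```text
t: 4.3
tcp_pos: [0.5579, 0.3373, 0.2692]
orientation: [0.704, 0.056, 0.705, -0.057]
contact_force: [0.1, 0.1, 0.5]
finger_gap: 0.0
```

```bash
python3 - <<'E'
from h import *
st()
snap('wrist','w3');snap('side','s3')
crop('s3',230,60,350,180,5,'c6')
E
```

```text
t 4.3 tcp [0.5579 0.3373 0.2692] x [-0.0015 -0.001  -1.    ] jaw deg -9.193886982586216 gap 4.886257891759861e-05 F [0.0965 0.1435 0.474 ] q [ 0.5047  0.0597  1.4407 -0.0001  1.6429  0.6651]
```

View pics/w3.png

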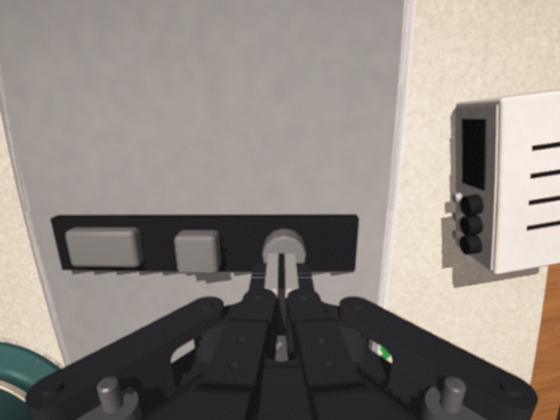

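View pics/c6.png

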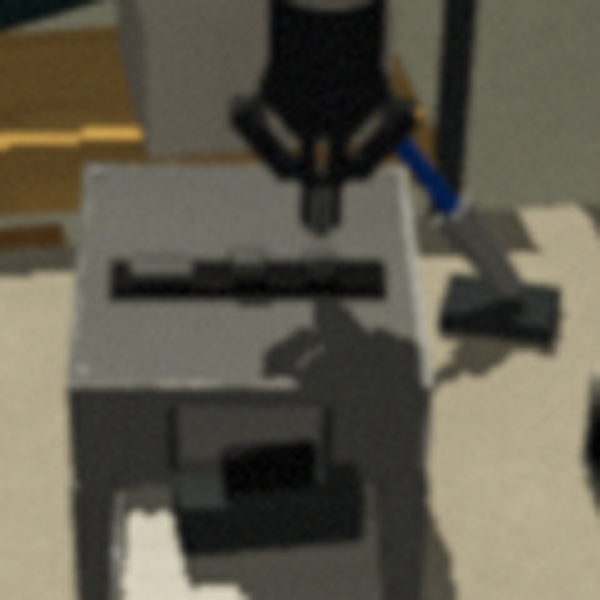

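jog_arm(
  deltas=[
    [0,0,-0.008,0,0,0],
    [0,0,-0.005,0,0,0],
    [0,0,-0.003,0,0,0],
    [0,0,-0.003,0,0,0],
    [0,0,-0.002,0,0,0],
    [0,0,-0.002,0,0,0],
    [0,0,-0.0005,0,0,0],
    [0,0,0,0,0,0],
  ],
)

```text
t: 5.2
tcp_pos: [0.5581, 0.3379, 0.2467]
orientation: [0.705, 0.057, 0.705, -0.056]
contact_force: [0.6, 0.1, 0.3]
finger_gap: 0.0001
```

jog_arm(
  deltas=[
    [0,0,-0.001,0,0,0],
    [0,0,0,0,0,0],
    [0,0,0,0,0,0],
    [0,0,0,0,0,0],
    [0,0,0,0,0,0],
    [0,0,0,0,0,0],
    [0,0,0,0,0,0],
    [0,0,0,0,0,0],
  ],
)

```text
t: 6.0
tcp_pos: [0.5582, 0.338, 0.246]
orientation: [0.705, 0.057, 0.705, -0.056]
contact_force: [-1.3, 1.2, 6.1]
finger_gap: 0.0
```

```bash
python3 - <<'E'
from h import *
st()
snap('wrist','w4');snap('side','s4')
crop('s4',230,60,350,180,5,'c7')
crop('w4',40,200,380,300,2,'c8')
E
```

```text
t 6.0 tcp [0.5582 0.338  0.246 ] x [ 0.0004  0.0003 -1.    ] jaw deg -9.16500438484728 gap 2.8327991732281365e-05 F [-1.2966  1.2018  6.0516] q [0.5053 0.0636 1.4738 0.0001 1.6037 0.6653]
```

View pics/w4.png

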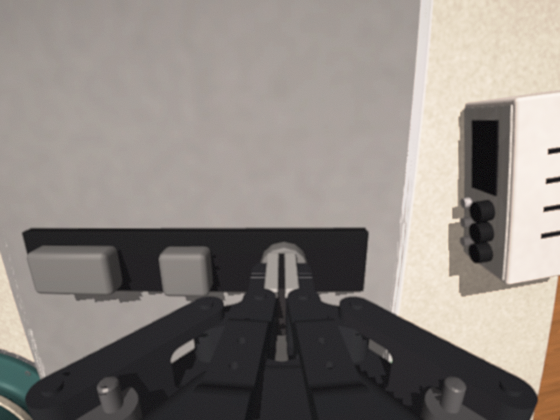

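View pics/c7.png

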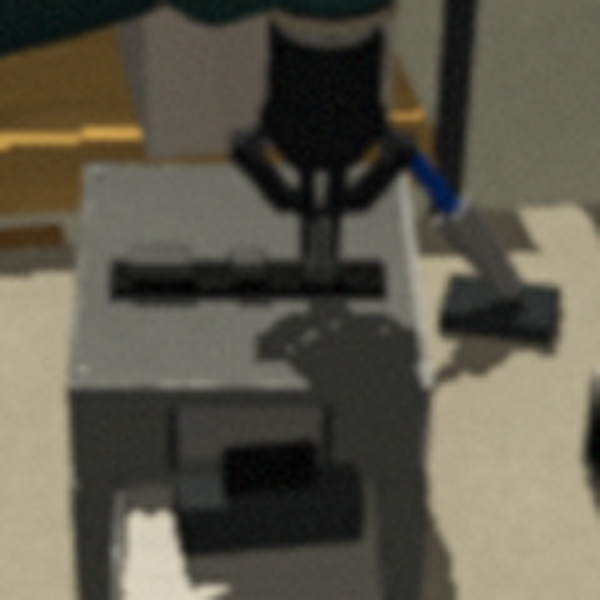

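jog_arm(
  deltas=[
    [0,0,-0.001,0,0,0],
    [0,0,0,0,0,0],
    [0,0,0,0,0,0],
    [0,0,0,0,0,0],
    [0,0,0.01,0,0,0],
    [0,0,0.03,0,0,0],
    [0,0,0.04,0,0,0],
    [0,0,0.03,0,0,0],
  ],
)

```text
t: 6.9
tcp_pos: [0.558, 0.3378, 0.3572]
orientation: [0.705, 0.057, 0.705, -0.056]
contact_force: [0.7, 0.1, 0.9]
finger_gap: -0.0001
```

```bash
python3 - <<'E'
from h import *
st()
snap('wrist','w5')
crop('w5',40,100,380,330,2.3,'c8')
E
```

```text
t 6.9 tcp [0.558  0.3378 0.3572] x [ 0.0006  0.0003 -1.    ] jaw deg -9.171373776393645 gap -0.00014525427158400072 F [0.6935 0.1354 0.8546] q [ 0.5052  0.0609  1.2987 -0.0001  1.7813  0.6653]
```

View pics/c8.png

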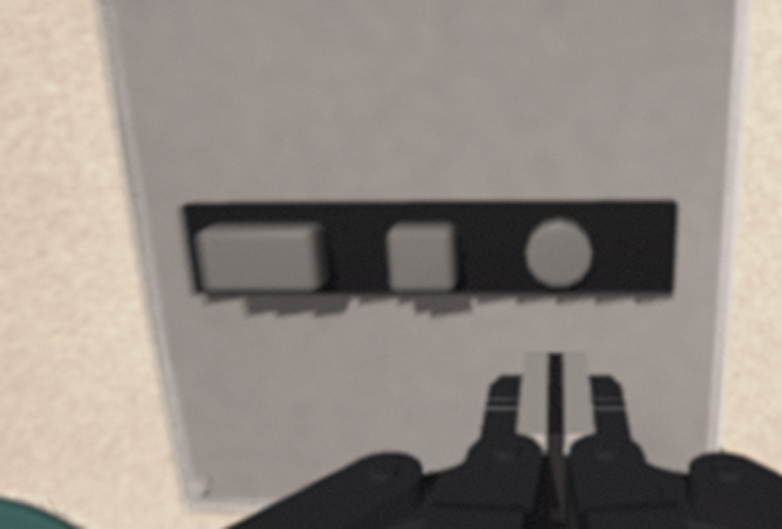

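jog_arm(
  deltas=[
    [-0.005,-0.015,0,0,0,0.02],
    [-0.01,-0.035,0,0,0,0.02],
    [-0.01,-0.04,0,0,0,0.02],
    [-0.01,-0.045,0,0,0,0.02],
    [-0.01,-0.045,0,0,0,0.02],
    [-0.01,-0.035,0,0,0,0.02],
    [-0.01,-0.025,0,0,0,0.02],
    [-0.005,-0.01,0,0,0,0.02],
  ],
  gripper=0,
)

```text
t: 7.75
tcp_pos: [0.4873, 0.0859, 0.355]
orientation: [0.707, 0.0, 0.707, -0.0]
contact_force: [1.1, -0.8, 0.2]
finger_gap: 0.0856
```

```bash
python3 - <<'E'
from h import *
st()
snap('wrist','w6')
E
```

```text
t 7.75 tcp [0.4873 0.0859 0.355 ] x [ 0.0003 -0.0003 -1.    ] jaw deg -0.05984724262858521 gap 0.0856385512660458 F [ 1.1258 -0.7739  0.2161] q [ 0.1231 -0.2823  1.6175 -0.0004  1.8061  0.1241]
```

View pics/w6.png

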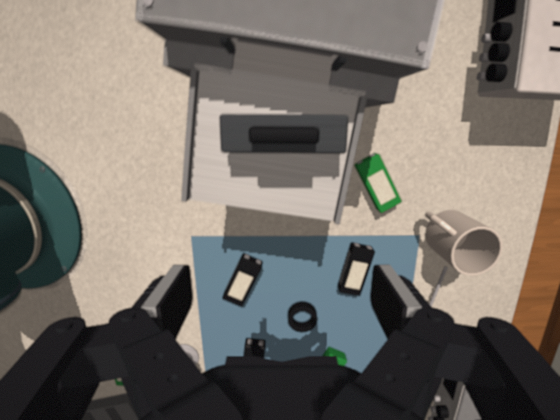

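```bash
python3 - <<'E'
from h import *
crop('w6',170,80,390,230,3.6,'c9')
E
```

```text
(no output)
```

View pics/c9.png

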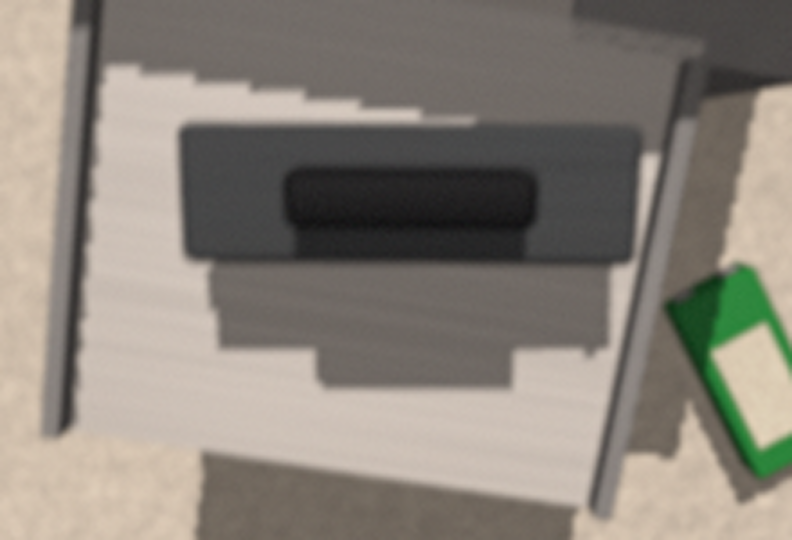

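```bash
python3 - <<'E'
from h import *
o=np.array([170,80])
b=onz('w6',np.array([[183,125],[640,126],[632,260],[186,258]])/3.6+o,.205); print(b,b.mean(0))
b=onz('w6',np.array([[285,168],[537,168],[532,228],[290,226]])/3.6+o,.234); print(b,b.mean(0))
s=onz('w6',np.array([[72,432],[590,503]])/3.6+o,.165)
x=np.array([.5121,.3645,1.4135])
print((s-[x[0],x[1],0])@Rz(x[2]))
print((b.mean(0)-[x[0],x[1],0])@Rz(x[2]))
E
```

```text
[[0.4306 0.1649 0.205 ]
 [0.5471 0.1646 0.205 ]
 [0.5468 0.1307 0.205 ]
 [0.4297 0.1313 0.205 ]] [0.4885 0.1479 0.205 ]
[[0.4593 0.1545 0.234 ]
 [0.5176 0.1545 0.234 ]
 [0.5168 0.1408 0.234 ]
 [0.4601 0.1413 0.234 ]] [0.4885 0.1478 0.234 ]
[[-0.307   0.0818  0.165 ]
 [-0.3046 -0.0826  0.165 ]]
[-0.2177 -0.0106  0.234 ]
```

jog_arm(
  deltas=[
    [0,0.02,-0.005,0,0,0],
    [0.001,0.022,-0.02,0,0,0],
    [0,0.02,-0.025,0,0,0],
    [0,0,-0.03,0,0,0],
    [0,0,-0.03,0,0,0],
    [0,0,-0.025,0,0,0],
    [0,0,-0.014,0,0,0],
    [0,0,0,0,0,0],
  ],
)

```text
t: 8.6
tcp_pos: [0.4886, 0.15, 0.2041]
orientation: [0.706, -0.0, 0.708, -0.0]
contact_force: [-0.3, -0.1, 0.9]
finger_gap: 0.0854
```

```bash
python3 - <<'E'
from h import *
st()
snap('side','s7')
crop('s7',230,60,350,200,5,'c10')
E
```

```text
t 8.6 tcp [0.4886 0.15   0.2041] x [-0.0028 -0.0007 -1.    ] jaw deg 0.00023721259212254717 gap 0.08537372421425828 F [-0.3202 -0.0871  0.9301] q [ 0.248  -0.2365  1.8223  0.      1.5586  0.248 ]
```

View pics/c10.png

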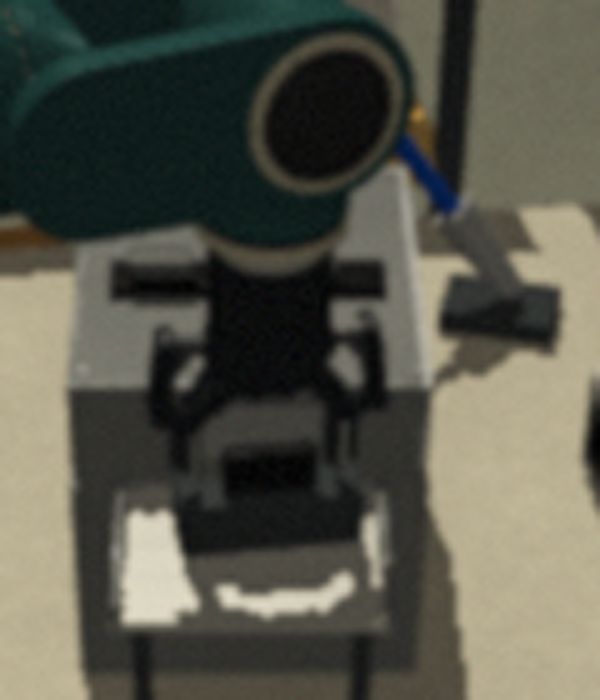

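jog_arm(
  deltas=[
    [0,-0.002,0.001,0,0,0],
    [0,0,0,0,0,0],
    [0,0,0,0,0,0],
    [0,0,0,0,0,0],
    [0,0,0,0,0,0],
    [0,0,0,0,0,0],
    [0,0,0,0,0,0],
    [0,0,0,0,0,0],
  ],
  gripper=1,
)

```text
t: 9.45
tcp_pos: [0.4899, 0.1479, 0.2089]
orientation: [0.708, 0.0, 0.706, 0.0]
contact_force: [0.8, -1.0, 7.8]
finger_gap: 0.0584
```

jog_arm(
  deltas=[
    [0,0,0.005,0,0,0],
    [0,0,0.015,0,0,0],
    [0,0,0.02,0,0,0],
    [0,0,0.02,0,0,0],
    [0,0,0.02,0,0,0],
    [0,0,0.02,0,0,0],
    [0,0,0.01,0,0,0],
    [0,0,0,0,0,0],
  ],
)

```text
t: 10.25
tcp_pos: [0.4894, 0.148, 0.3186]
orientation: [0.708, 0.0, 0.706, 0.0]
contact_force: [-0.0, 0.1, -3.9]
finger_gap: 0.0588
```

```bash
python3 - <<'E'
from h import *
st()
snap('wrist','w8');snap('side','s8')
E
```

```text
t 10.25 tcp [0.4894 0.148  0.3186] x [ 0.0021  0.0006 -1.    ] jaw deg -0.0007455736712181505 gap 0.058838870789736035 F [-0.0468  0.1046 -3.9458] q [ 0.2437 -0.2531  1.6524  0.      1.7401  0.2437]
```

View pics/w8.png

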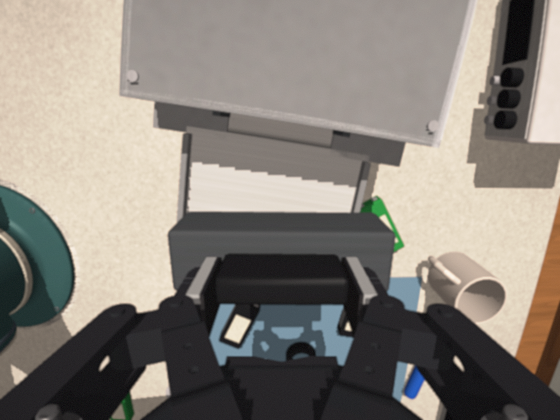

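View pics/s8.png

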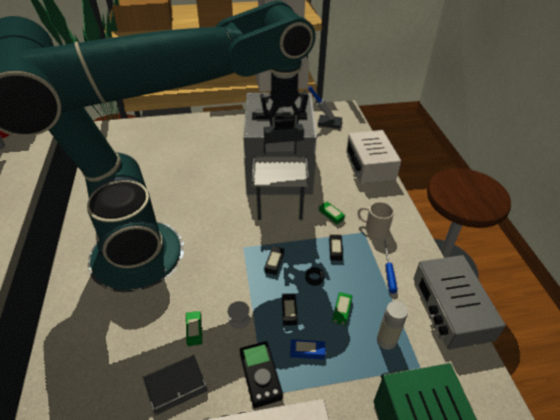

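jog_arm(
  deltas=[
    [0,0.01,0.015,0,0,-0.02],
    [0.005,0.035,0,0,0,-0.02],
    [0.005,0.04,0,0,0,-0.02],
    [0.006,0.05,0,0,0,-0.02],
    [0.006,0.05,0,0,0,-0.02],
    [0.006,0.05,0,0,0,-0.02],
    [0.005,0.04,0,0,0,-0.02],
    [0.004,0.03,0,0,0,-0.015],
  ],
)

```text
t: 11.15
tcp_pos: [0.5256, 0.4543, 0.3295]
orientation: [0.704, 0.054, 0.706, -0.055]
contact_force: [0.8, -0.4, -4.6]
finger_gap: 0.0584
```

jog_arm(
  deltas=[
    [0,0,-0.01,0,0,0],
    [0,0,-0.015,0,0,0],
    [0,0,-0.015,0,0,0],
    [0,0,-0.01,0,0,0],
    [0,0,-0.005,0,0,0],
    [0,0,0,0,0,0],
    [0,0,0,0,0,0],
    [0,0,0,0,0,0],
  ],
)

```text
t: 11.95
tcp_pos: [0.5262, 0.4518, 0.2778]
orientation: [0.705, 0.055, 0.705, -0.054]
contact_force: [0.5, 0.2, -5.1]
finger_gap: 0.0588
```

jog_arm(
  deltas=[
    [0,0,-0.002,0,0,0],
    [0,0,-0.001,0,0,0],
    [0,0,-0.001,0,0,0],
    [0,0,0,0,0,0],
    [0,0,0,0,0,0],
    [0,0,0,0,0,0],
    [0,0,0,0,0,0],
    [0,0,0,0,0,0],
  ],
)

```text
t: 12.75
tcp_pos: [0.526, 0.4519, 0.274]
orientation: [0.705, 0.055, 0.705, -0.054]
contact_force: [-3.7, -2.0, 5.9]
finger_gap: 0.0586
```

jog_arm(
  deltas=[
    [0,0,0,0,0,0],
    [0,0,0,0,0,0],
    [0,0,0,0,0,0],
    [0,0,0,0,0,0],
    [0,0,0.01,0,0,0],
    [0,0,0.02,0,0,0],
    [0,0,0.03,0,0,0],
    [0,0,0.04,0,0,0],
  ],
  gripper=0,
)

```text
t: 13.55
tcp_pos: [0.5257, 0.4516, 0.3732]
orientation: [0.704, 0.054, 0.705, -0.055]
contact_force: [0.8, -0.5, 0.1]
finger_gap: 0.0856
```

```bash
python3 - <<'E'
from h import *
st()
snap('wrist','w9');snap('top','t9')
E
```

```text
t 13.55 tcp [0.5257 0.4516 0.3732] x [-0.0016 -0.0012 -1.    ] jaw deg -8.882614551436829 gap 0.08560646099357636 F [ 0.8303 -0.543   0.0858] q [ 0.6729  0.1564  1.1699 -0.      1.8173  0.8279]
```

View pics/t9.png

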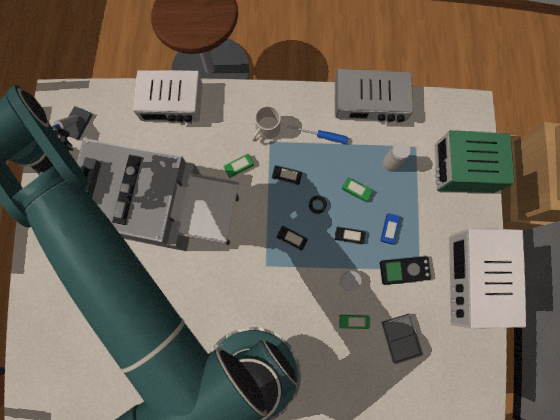

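View pics/w9.png

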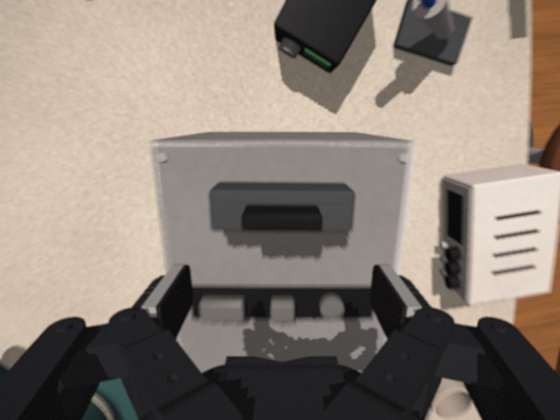

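jog_arm(
  deltas=[
    [0.003,-0.02,0,0,0,0],
    [0.005,-0.035,0,0,0,0],
    [0.006,-0.045,0,0,0,-0.01],
    [0.006,-0.05,0,0,0,-0.01],
    [0.006,-0.05,0,0,0,-0.01],
    [0.006,-0.05,0,0,0,-0.01],
    [0.006,-0.05,0,0,0,-0.01],
    [0.006,-0.05,0,0,0,0],
  ],
)

```text
t: 14.45
tcp_pos: [0.5691, 0.1008, 0.3724]
orientation: [0.703, 0.072, 0.704, -0.073]
contact_force: [0.1, 0.3, -1.0]
finger_gap: 0.0851
```

jog_arm(
  deltas=[
    [0.006,-0.05,0,0,0,0],
    [0.006,-0.05,-0.01,0,0,0],
    [0.006,-0.05,-0.02,0,0,0],
    [0.006,-0.04,-0.03,0,0,0],
    [0.006,-0.03,-0.03,0,0,0],
    [0.006,-0.02,-0.02,0,0,0],
    [0.003,-0.01,-0.01,0,0,0],
    [0,0,0,0,0,0],
  ],
)

```text
t: 15.25
tcp_pos: [0.6074, -0.1416, 0.2532]
orientation: [0.702, 0.073, 0.704, -0.073]
contact_force: [-0.5, -0.0, 0.6]
finger_gap: 0.0856
```

```bash
python3 - <<'E'
from h import *
st()
snap('wrist','w10')
E
```

```text
t 15.25 tcp [ 0.6074 -0.1416  0.2532] x [-0.0026  0.0006 -1.    ] jaw deg -11.829104071232424 gap 0.08563859068118611 F [-0.4785 -0.0304  0.5753] q [-0.2699  0.0014  1.526  -0.0001  1.6169 -0.0634]
```

View pics/w10.png

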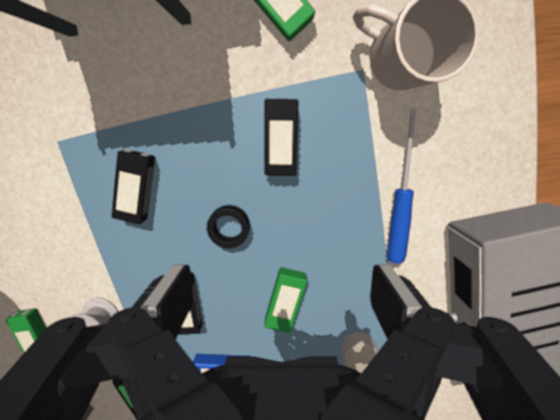

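```bash
python3 - <<'E'
from h import *
crop('w10',240,80,330,200,5,'c11')
crop('w10',95,130,175,240,5,'c12')
E
```

```text
(no output)
```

View pics/c11.png

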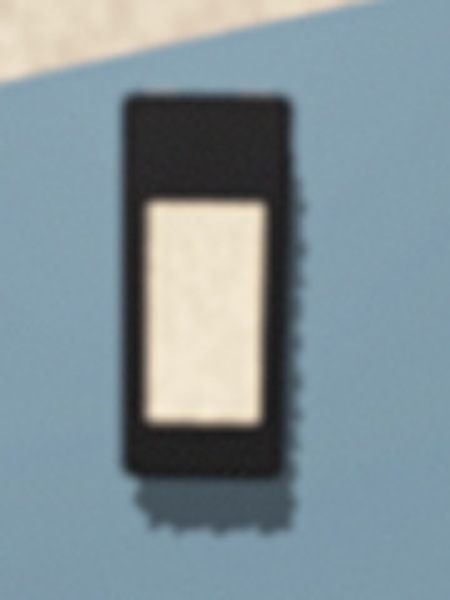

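View pics/c12.png

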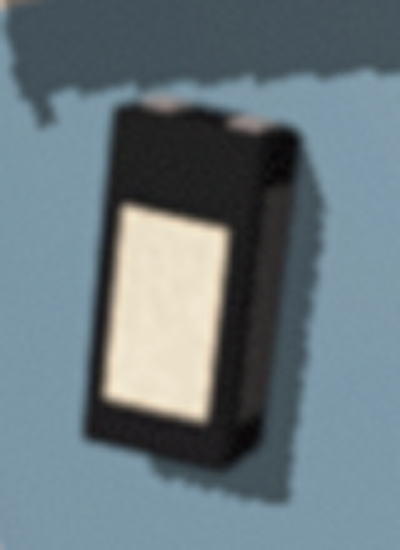

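```bash
python3 - <<'E'
from h import *
o=np.array([240,80])
def pk(f,c,n):
    p=onz(f,c,.026); d=p[0]+p[1]-p[2]-p[3]; print(n,p.mean(0),'len',np.linalg.norm(d)/2,'wid',np.linalg.norm(p[0]-p[1]),'yaw',np.degrees(np.arctan2(d[1],d[0])))
pk('w10',np.array([[124,95],[291,95],[283,476],[126,474]])/5+o,'A')
la=np.array([[145,200],[268,201],[264,426],[144,424]])/5+o
lt=np.array([[84,131],[78,169],[147,183],[155,145]])/4+[260,135]
print(onz('w10',la,.026).mean(0))
print('A h',tri('w10',[la.mean(0)],'top0',[[116/4+260,157/4+135]]))
o=np.array([95,130])
pk('w10',np.array([[115,103],[268,130],[222,466],[86,438]])/5+o,'B')
lb=np.array([[121,204],[230,228],[210,424],[102,400]])/5+o
print(onz('w10',[lb.mean(0)],.026),'B h',tri('w10',[lb.mean(0)],'top0',[[135/4+260,413.5/4+135]]))
E
```

```text
A [ 0.6163 -0.0887  0.026 ] len 0.08778357738092148 wid 0.0381708829582099 yaw 77.71418241365876
[ 0.6149 -0.0942  0.026 ]
A h [[ 0.6152 -0.0948  0.0255  0.0022]]
B [ 0.4179 -0.108   0.026 ] len 0.0883095880471962 wid 0.03816490038638836 yaw 64.02850310249099
[[ 0.4143 -0.1136  0.026 ]] B h [[ 0.4144 -0.1144  0.0261  0.0016]]
```

jog_arm(
  deltas=[
    [0,0.005,-0.02,0,0,0],
    [0.001,0.007,-0.035,0,0,0],
    [0.001,0.007,-0.045,0,0,0],
    [0.001,0.007,-0.045,0,0,0],
    [0.001,0.007,-0.045,0,0,0],
    [0,0,-0.03,0,0,0],
    [0,0,-0.018,0,0,0],
    [0,0,-0.005,0,0,0],
  ],
)

```text
t: 16.1
tcp_pos: [0.6118, -0.1063, 0.0112]
orientation: [0.703, 0.072, 0.704, -0.072]
contact_force: [-0.3, 0.5, -0.1]
finger_gap: 0.0856
```

jog_arm(
  deltas=[
    [0,0,0,0,0,0],
    [0,0,0,0,0,0],
    [0,0,0,0,0,0],
    [0,0,0,0,0,0],
    [0,0,0,0,0,0],
    [0,0,0,0,0,0],
    [0,0,0,0,0,0],
    [0,0,0,0,0,0],
  ],
  gripper=1,
)

```text
t: 16.9
tcp_pos: [0.6129, -0.1077, 0.0136]
orientation: [0.704, 0.072, 0.703, -0.072]
contact_force: [-1.7, 2.2, 7.9]
finger_gap: 0.0384
```

jog_arm(
  deltas=[
    [0,0,0.01,0,0,0],
    [0,0,0.02,0,0,0],
    [0,0,0.03,0,0,0],
    [0,0,0.035,0,0,0],
    [0,0,0.035,0,0,0],
    [0,0,0.035,0,0,0],
    [0,0,0.03,0,0,0],
    [0,0,0.02,0,0,0],
  ],
)

```text
t: 17.7
tcp_pos: [0.6122, -0.1077, 0.2305]
orientation: [0.704, 0.072, 0.702, -0.073]
contact_force: [0.3, 0.4, -2.8]
finger_gap: 0.0383
```

```bash
python3 - <<'E'
from h import *
st()
snap('wrist','w13');snap('side','s13')
E
```

```text
t 17.7 tcp [ 0.6122 -0.1077  0.2305] x [ 0.0028 -0.0007 -1.    ] jaw deg -11.751282614909824 gap 0.038278278237426494 F [ 0.3439  0.4194 -2.757 ] q [-0.2151 -0.0015  1.5653 -0.0001  1.5748 -0.01  ]
```

View pics/w13.png

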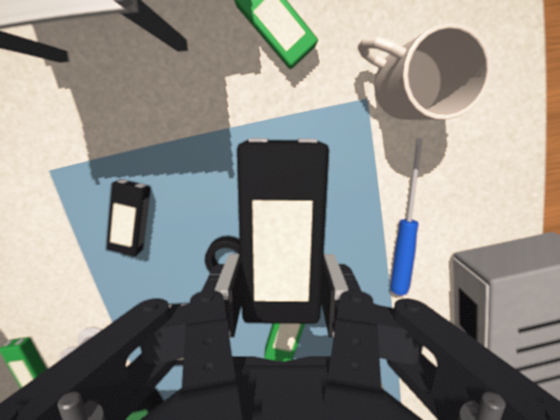

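View pics/s13.png

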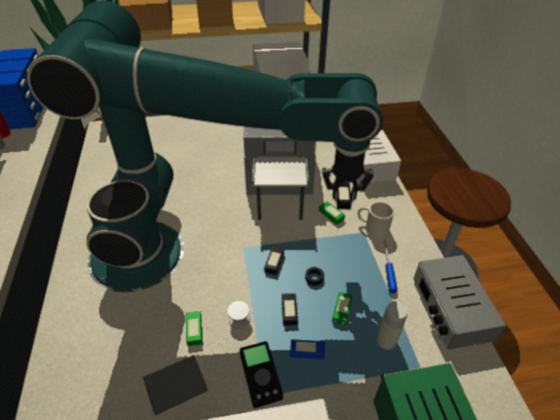

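jog_arm(
  deltas=[
    [-0.008,0.01,0.005,0,0,0.01],
    [-0.018,0.03,0,0,0,0.01],
    [-0.025,0.04,0,0,0,0.01],
    [-0.027,0.045,0,0,0,0.01],
    [-0.027,0.045,0,0,0,0.008],
    [-0.02,0.035,0,0,0,0],
    [-0.01,0.015,0,0,0,0],
    [-0.004,0.005,0,0,0,0],
  ],
)

```text
t: 18.6
tcp_pos: [0.4738, 0.1148, 0.2308]
orientation: [0.705, 0.054, 0.705, -0.055]
contact_force: [0.2, -0.4, -2.1]
finger_gap: 0.0386
```

```bash
cat >> h.py <<'E'
BX=np.array([.5121,.3645,1.4135])
def b2w(l): return Rz(BX[2])@np.array(l)+[BX[0],BX[1],0]
def w2b(p): return (np.array(p)-[BX[0],BX[1],0])@Rz(BX[2])
E
python3 - <<'E'
from h import *
st()
print(w2b(ctrl.state()['tcp_pos']))
snap('wrist','w14')
E
```

```text
t 18.6 tcp [0.4738 0.1148 0.2308] x [-0.0013  0.     -1.    ] jaw deg -8.840602630623465 gap 0.038566920618385486 F [ 0.1711 -0.3689 -2.1267] q [ 0.1852 -0.3     1.8304  0.0003  1.6125  0.3395]
[-0.2526 -0.0013  0.2308]
```

View pics/w14.png

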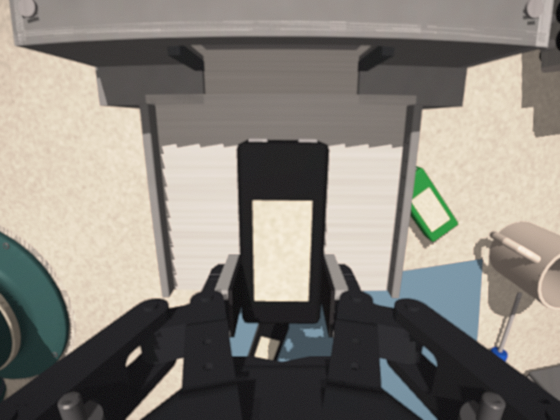

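jog_arm(
  deltas=[
    [0,0,-0.015,0,0,0],
    [0,0,-0.018,0,0,0],
    [0,0,-0.012,0,0,0],
    [0,0,-0.004,0,0,0],
    [0.002,0.012,0,0,0,0],
    [0.002,0.015,0,0,0,0],
    [0.003,0.015,0,0,0,0],
    [0.002,0.01,0,0,0,0],
  ],
)

```text
t: 19.45
tcp_pos: [0.485, 0.167, 0.1832]
orientation: [0.705, 0.055, 0.705, -0.055]
contact_force: [-0.2, -2.0, -2.8]
finger_gap: 0.0383
```

jog_arm(
  deltas=[
    [0,0,-0.001,0,0,0],
    [0,0,-0.001,0,0,0],
    [0,0,-0.001,0,0,0],
    [0,0,0,0,0,0],
    [0,0,0,0,0,0],
    [0,0,0,0,0,0],
    [0,0,0,0,0,0],
    [0,0,0,0,0,0],
  ],
)

```text
t: 20.25
tcp_pos: [0.4846, 0.1651, 0.1799]
orientation: [0.705, 0.056, 0.705, -0.055]
contact_force: [-0.4, 0.6, -2.8]
finger_gap: 0.0382
```

```bash

python3 - <<'E'
from h import *
st()
print(w2b(ctrl.state()['tcp_pos']))
snap('wrist','w15');snap('side','s15');crop('s15',230,60,350,200,4,'c13')
E
```

```text
t 20.25 tcp [0.4846 0.1651 0.1799] x [ 0.0001  0.     -1.    ] jaw deg -9.00339266533468 gap 0.03820808151180975 F [-0.4019  0.5899 -2.7686] q [ 0.2785 -0.227   1.8537 -0.      1.5148  0.4356]
[-0.2013 -0.0041  0.1799]
```

View pics/w15.png

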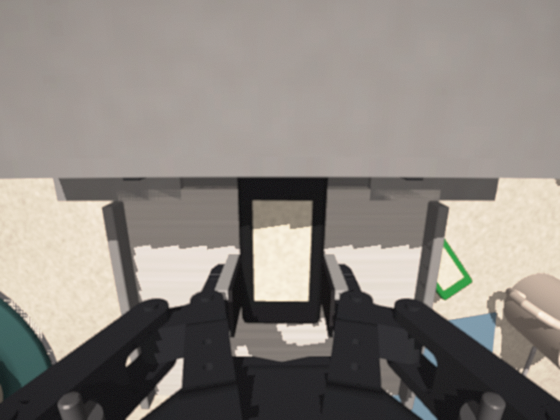

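View pics/c13.png

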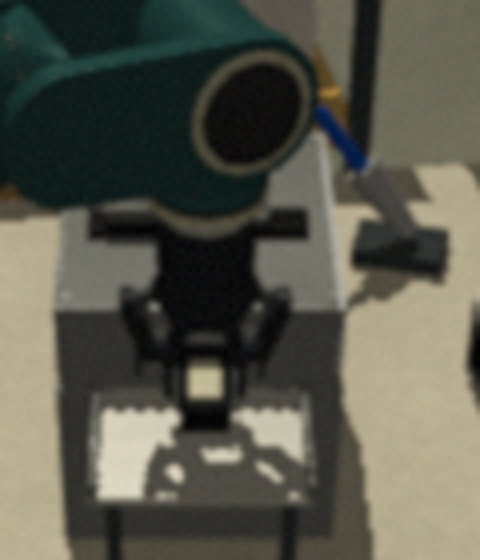

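jog_arm(
  deltas=[
    [0,0,-0.0015,0,0,0],
    [0,0,0,0,0,0],
    [0,0,0,0,0,0],
    [0,0,0,0,0,0],
    [-0.001,-0.007,0,0,0,0],
    [-0.003,-0.02,0,0,0,0],
    [-0.003,-0.02,0,0,0,0],
    [-0.002,-0.01,0,0,0,0],
  ],
  gripper=0,
)

```text
t: 21.15
tcp_pos: [0.4754, 0.1068, 0.1784]
orientation: [0.705, 0.056, 0.705, -0.056]
contact_force: [0.1, -0.1, 0.3]
finger_gap: 0.0858
```

jog_arm(
  deltas=[
    [0,0,0,0,0,0],
    [0,0,0,0,0,0],
    [0,0,0,0,0,0],
    [0,0,0,0,0,0],
    [0,0,0,0,0,0],
    [0,0,0,0,0,0],
    [0,0,0,0,0,0],
    [0,0,0,0,0,0],
  ],
  gripper=1,
)

```text
t: 21.95
tcp_pos: [0.4756, 0.1082, 0.1783]
orientation: [0.705, 0.055, 0.705, -0.055]
contact_force: [1.0, -0.2, -0.5]
finger_gap: 0.0001
```

```bash

python3 - <<'E'
from h import *
st()
print(w2b(ctrl.state()['tcp_pos']))
snap('wrist','w16');snap('side','s16');crop('s16',230,60,350,200,4,'c14')
E
```

```text
t 21.95 tcp [0.4756 0.1082 0.1783] x [-0.0001  0.     -1.    ] jaw deg -8.991908883002433 gap 9.441215548973527e-05 F [ 1.0101 -0.246  -0.5337] q [ 0.1714 -0.2835  1.9021  0.      1.5231  0.3283]
[-0.2588 -0.0041  0.1783]
```

View pics/w16.png

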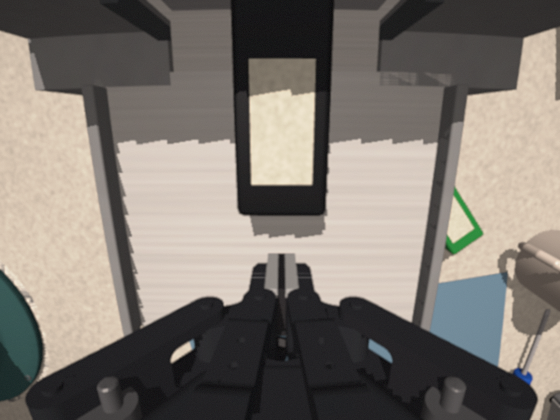

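View pics/c14.png

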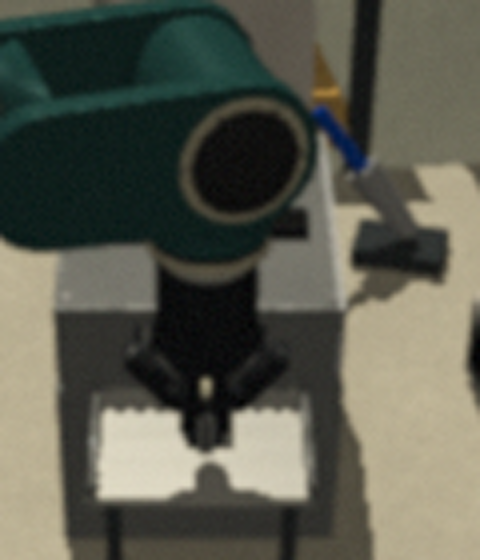

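jog_arm(
  deltas=[
    [0,0,-0.004,0,0,0],
    [0.0015,0.01,0,0,0,0],
    [0.0015,0.01,0,0,0,0],
    [0.0015,0.01,0,0,0,0],
    [0.0015,0.01,0,0,0,0],
    [0.0015,0.01,0,0,0,0],
    [0.0015,0.01,0,0,0,0],
    [0.0015,0.01,0,0,0,0],
  ],
)

```text
t: 22.85
tcp_pos: [0.4862, 0.1793, 0.1743]
orientation: [0.705, 0.055, 0.705, -0.055]
contact_force: [0.1, -1.1, -0.2]
finger_gap: -0.0001
```

jog_arm(
  deltas=[
    [0.0015,0.01,0,0,0,0],
    [0.0015,0.01,0,0,0,0],
    [0.001,0.006,0,0,0,0],
    [0.001,0.004,0,0,0,0],
    [0,0,0,0,0,0],
    [0,0,0,0,0,0],
    [0,0,0,0,0,0],
    [0,0,0,0,0,0],
  ],
)

```text
t: 23.65
tcp_pos: [0.491, 0.2079, 0.1742]
orientation: [0.705, 0.055, 0.705, -0.056]
contact_force: [-2.9, -4.2, 0.4]
finger_gap: 0.0001
```

```bash

python3 - <<'E'
from h import *
st()
print(w2b(ctrl.state()['tcp_pos']))
snap('wrist','w17');snap('side','s17');crop('s17',230,60,350,200,4,'c15')
E
```

```text
t 23.65 tcp [0.491  0.2079 0.1742] x [-0.0004 -0.0005 -1.    ] jaw deg -9.007588598208173 gap 8.43817573652421e-05 F [-2.9401 -4.155   0.3928] q [ 0.3528 -0.1748  1.8186 -0.0003  1.4984  0.5101]
[-0.158  -0.0037  0.1742]
```

View pics/w17.png

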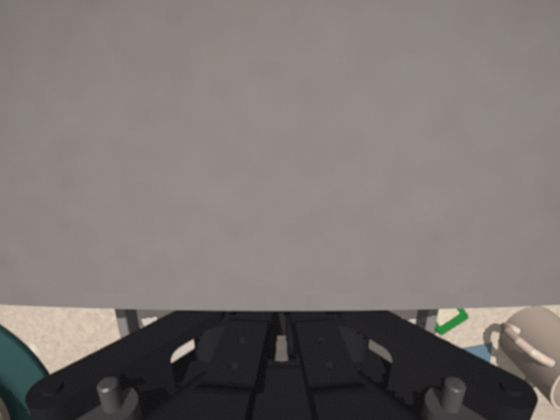

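View pics/c15.png

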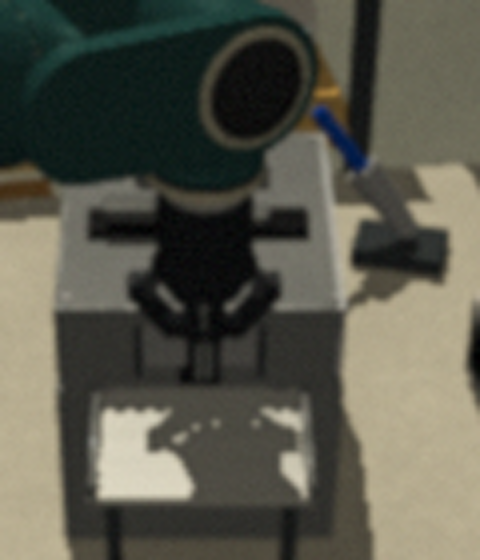

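jog_arm(
  deltas=[
    [-0.002,-0.01,0,0,0,0],
    [-0.003,-0.02,0,0,0,0],
    [-0.005,-0.03,0,0,0,0],
    [-0.005,-0.03,0.01,0,0,0],
    [0,-0.01,0.02,0,0,0],
    [0,0,0.02,0,0,0],
    [0,0,0,0,0,0],
    [0,0,0,0,0,0],
  ],
)

```text
t: 24.55
tcp_pos: [0.4762, 0.1079, 0.2243]
orientation: [0.705, 0.056, 0.705, -0.055]
contact_force: [-0.3, -0.2, -0.8]
finger_gap: 0.0
```

```bash

python3 - <<'E'
from h import *
st()
print(w2b(ctrl.state()['tcp_pos']))
snap('wrist','w18');snap('side','s18');crop('s18',230,60,350,200,4,'c16')
E
```

```text
t 24.55 tcp [0.4762 0.1079 0.2243] x [ 0.0009  0.0004 -1.    ] jaw deg -9.004165812390458 gap 2.9238521061120338e-05 F [-0.3027 -0.1509 -0.8359] q [ 0.1705 -0.2984  1.8395  0.0002  1.5996  0.3277]
[-0.259  -0.0047  0.2243]
```

View pics/w18.png

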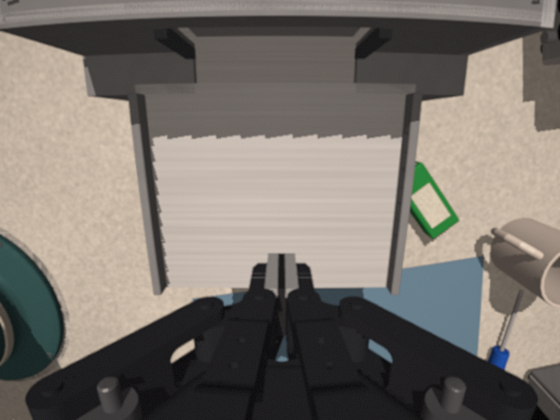

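View pics/c16.png

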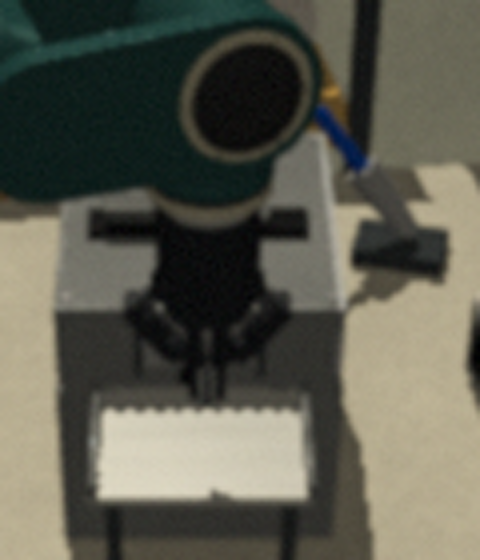

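jog_arm(
  deltas=[
    [-0.003,-0.015,0.02,0,0,-0.03],
    [-0.007,-0.03,0.01,0,0,-0.04],
    [-0.01,-0.04,0,0,0,-0.04],
    [-0.01,-0.045,0,0,0,-0.04],
    [-0.01,-0.045,0,0,0,-0.04],
    [-0.01,-0.045,0,0,0,-0.04],
    [-0.01,-0.03,0,0,0,-0.04],
    [-0.006,-0.015,0,0,0,-0.027],
  ],
  gripper=0,
)

```text
t: 25.45
tcp_pos: [0.4091, -0.1588, 0.2533]
orientation: [0.688, 0.16, 0.689, -0.16]
contact_force: [-0.7, 0.3, 0.2]
finger_gap: 0.0853
```

```bash

python3 - <<'E'
from h import *
st()
snap('wrist','w19');snap('side','s19');crop('s19',230,80,350,200,5,'c17')
E
```

```text
t 25.45 tcp [ 0.4091 -0.1588  0.2533] x [-0.0012  0.0003 -1.    ] jaw deg -26.203786405654842 gap 0.08534761429740986 F [-0.6626  0.3282  0.1866] q [-0.4282 -0.4188  1.8824 -0.0002  1.6792  0.0291]
```

View pics/w19.png

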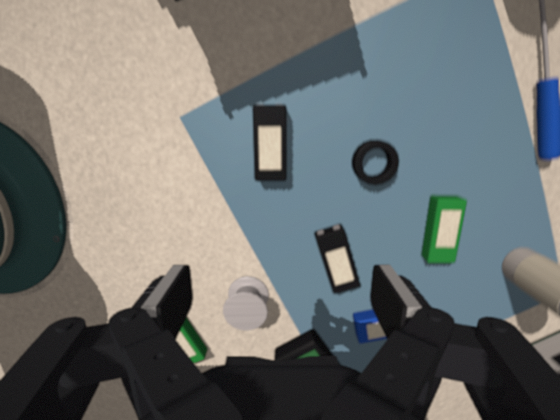

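View pics/c17.png

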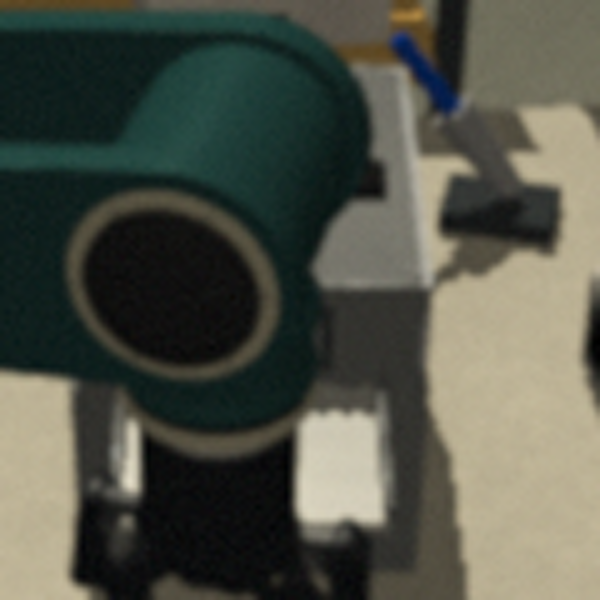

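```bash

python3 - <<'E'
from h import *
crop('w19',230,90,310,200,5,'c18')
E
```

```text
(no output)
```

View pics/c18.png

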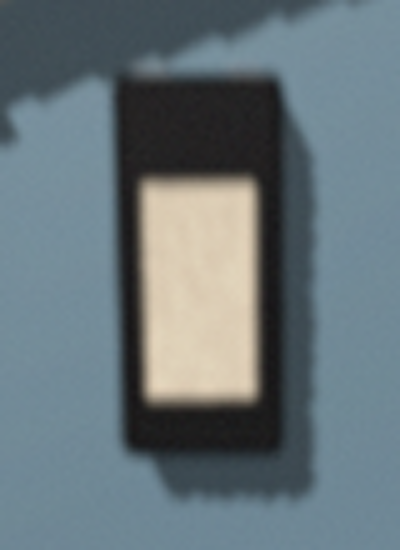

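```bash

python3 - <<'E'
from h import *
o=np.array([230,90])
p=onz('w19',np.array([[117,75],[278,80],[281,452],[127,450]])/5+o,.026); d=p[0]+p[1]-p[2]-p[3]; u=d/np.linalg.norm(d)
print(p.mean(0),np.linalg.norm(d)/2,np.degrees(np.arctan2(u[1],u[0])))
l=np.array([[199,291]])/5+o
print(onz('w19',l,.026),tri('w19',l,'top0',[[135/4+260,413.5/4+135]]))
c=p.mean(0)-.0015*u; g=c-.019*u; print('grasp',g, g-ctrl.state()['tcp_pos'])
E
```

```text
[ 0.4164 -0.1107  0.026 ] 0.08709852414973834 64.27956826565622
[[ 0.4138 -0.115   0.026 ]] [[ 0.4141 -0.1149  0.0299  0.0002]]
grasp [ 0.4075 -0.1292  0.026 ] [-0.0019  0.029  -0.2274]
```

jog_arm(
  deltas=[
    [0,0.005,-0.02,0,0,0],
    [-0.001,0.008,-0.035,0,0,0],
    [-0.001,0.008,-0.045,0,0,0],
    [0,0.008,-0.045,0,0,0],
    [0,0,-0.045,0,0,0],
    [0,0,-0.03,0,0,0],
    [0,0,-0.018,0,0,0],
    [0,0,-0.005,0,0,0],
  ],
)

```text
t: 26.35
tcp_pos: [0.407, -0.1265, 0.0088]
orientation: [0.688, 0.159, 0.69, -0.158]
contact_force: [0.3, -0.0, 0.8]
finger_gap: 0.0856
```

jog_arm(
  deltas=[
    [0,0,0,0,0,0],
    [0,0,0,0,0,0],
    [0,0,0,0,0,0],
    [0,0,0,0,0,0],
    [0,0,0,0,0,0],
    [0,0,0,0,0,0],
    [0,0,0,0,0,0],
    [0,0,0,0,0,0],
  ],
  gripper=1,
)

```text
t: 27.15
tcp_pos: [0.4088, -0.128, 0.0126]
orientation: [0.69, 0.159, 0.688, -0.159]
contact_force: [-0.8, 1.6, 6.2]
finger_gap: 0.0383
```

jog_arm(
  deltas=[
    [0,0,0.01,0,0,0],
    [0,0,0.02,0,0,0],
    [0,0,0.03,0,0,0.03],
    [0,0,0.035,0,0,0.05],
    [0,0,0.035,0,0,0.06],
    [0,0,0.035,0,0,0.06],
    [0,0,0.03,0,0,0.06],
    [0,0,0.025,0,0,0.04],
  ],
)

```text
t: 27.95
tcp_pos: [0.4079, -0.1278, 0.2341]
orientation: [0.706, 0.053, 0.704, -0.054]
contact_force: [0.3, -0.9, -2.0]
finger_gap: 0.0385
```

```bash

python3 - <<'E'
from h import *
st()
p=ctrl.state()['tcp_pos'];print(w2b(p), b2w([-.25,0,.23])-p)
snap('wrist','w20');snap('side','s20');crop('s20',230,80,350,200,5,'c19')
E
```

```text
t 27.95 tcp [ 0.4079 -0.1278  0.2341] x [ 0.0018 -0.0007 -1.    ] jaw deg -8.69013062488534 gap 0.03849997799879154 F [ 0.2901 -0.9194 -2.0394] q [-0.3633 -0.4473  1.9327 -0.0001  1.6542 -0.2116]
[-0.5026  0.0258  0.2341] [ 0.065   0.2454 -0.0041]
```

View pics/w20.png

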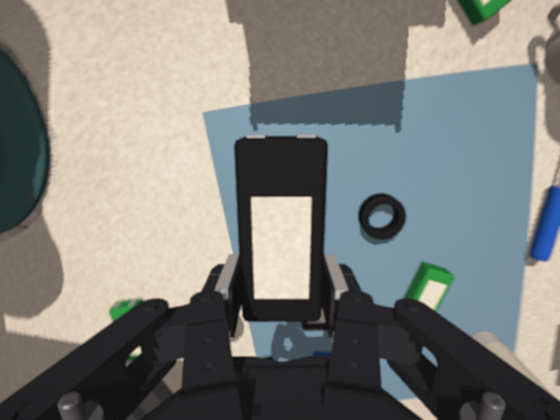

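View pics/c19.png

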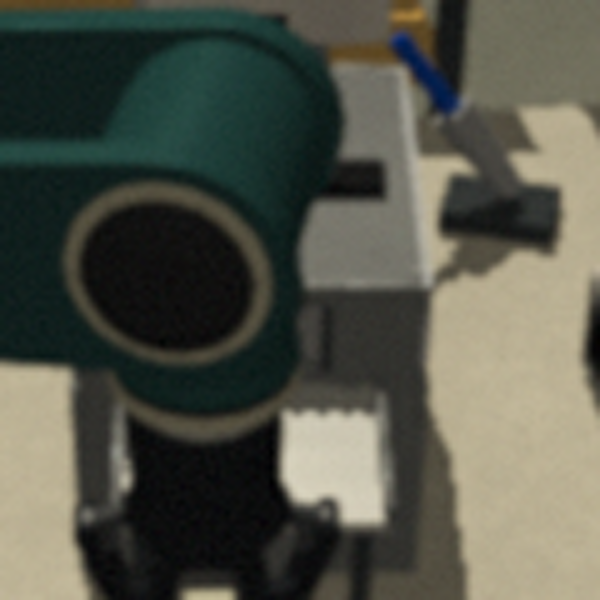

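jog_arm(
  deltas=[
    [0.01,0.005,0.005,0,0,0],
    [0.025,0.01,0.005,0,0,0],
    [0.035,0.02,0,0,0,0],
    [0.035,0.02,0,0,0,0],
    [0.035,0.02,0,0,0,0],
    [0.03,0.02,0,0,0,0],
    [0.02,0.005,0,0,0,0],
    [0.01,0,0,0,0,0],
  ],
)

```text
t: 28.85
tcp_pos: [0.6094, -0.0263, 0.2393]
orientation: [0.704, 0.054, 0.706, -0.054]
contact_force: [-0.6, 0.2, -2.4]
finger_gap: 0.0384
```

```bash

python3 - <<'E'
from h import *
st()
p=ctrl.state()['tcp_pos'];print(w2b(p), b2w([-.25,0,.23])-p)
snap('top','t21');snap('side','s21');crop('s21',230,80,350,200,5,'c20')
E
```

```text
t 28.85 tcp [ 0.6094 -0.0263  0.2393] x [-0.0028  0.0004 -1.    ] jaw deg -8.774556459165641 gap 0.03841767294341014 F [-0.5851  0.1634 -2.3787] q [-0.0851 -0.0254  1.5749  0.0002  1.595   0.0681]
[-0.3708 -0.1573  0.2393] [-0.1364  0.1439 -0.0093]
```

View pics/c20.png

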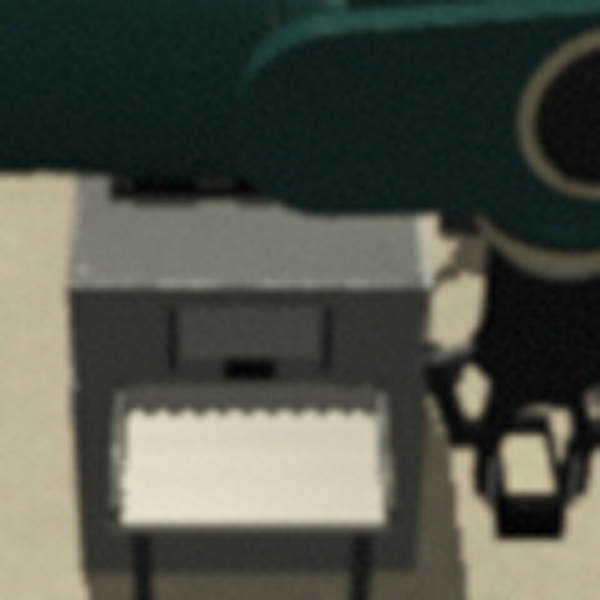

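View pics/t21.png

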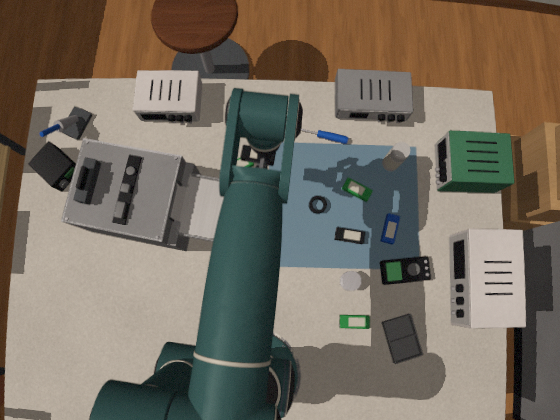

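jog_arm(
  deltas=[
    [-0.01,0.008,0,0,0,0],
    [-0.02,0.018,0,0,0,0],
    [-0.026,0.026,0,0,0,0],
    [-0.026,0.03,-0.003,0,0,0],
    [-0.025,0.03,0,0,0,0],
    [-0.018,0.02,0,0,0,0],
    [-0.009,0.01,0,0,0,0],
    [-0.002,0.002,0,0,0,0],
  ],
)

```text
t: 29.75
tcp_pos: [0.4708, 0.1166, 0.2388]
orientation: [0.705, 0.054, 0.705, -0.054]
contact_force: [0.7, 0.2, -1.8]
finger_gap: 0.0384
```

jog_arm(
  deltas=[
    [0,0,-0.015,0,0,0],
    [0,0,-0.018,0,0,0],
    [0,0,-0.014,0,0,0],
    [0,0,-0.004,0,0,0],
    [0,0,0,0,0,0],
    [0,0,0,0,0,0],
    [0,0,0,0,0,0],
    [0,0,0,0,0,0],
  ],
)

```text
t: 30.55
tcp_pos: [0.4723, 0.1162, 0.1879]
orientation: [0.705, 0.054, 0.705, -0.054]
contact_force: [1.2, 1.0, -1.7]
finger_gap: 0.0385
```

```bash

python3 - <<'E'
from h import *
st()
p=ctrl.state()['tcp_pos'];print(w2b(p))
snap('wrist','w22')
E
```

```text
t 30.55 tcp [0.4723 0.1162 0.1879] x [ 0.0008  0.0002 -1.    ] jaw deg -8.823128679632354 gap 0.03850829763422821 F [ 1.2317  0.9709 -1.662 ] q [ 0.1887 -0.2912  1.8927  0.      1.5393  0.3427]
[-0.2515  0.0004  0.1879]
```

View pics/w22.png

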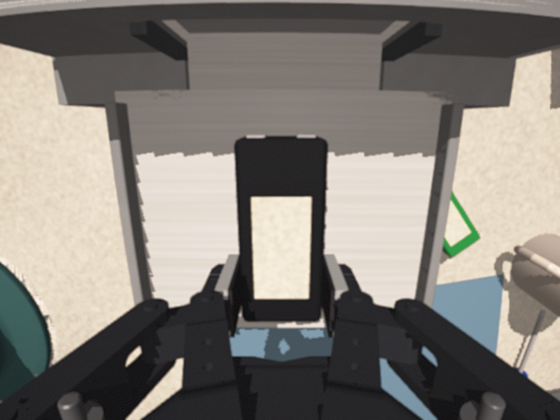

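jog_arm(
  deltas=[
    [0,0,-0.005,0,0,0],
    [0,0,-0.003,0,0,0],
    [0.0015,0.01,0,0,0,0],
    [0.0015,0.01,0,0,0,0],
    [0.0015,0.01,0,0,0,0],
    [0.0015,0.01,0,0,0,0],
    [0.0015,0.008,0,0,0,0],
    [0,0,0,0,0,0],
  ],
)

```text
t: 31.4
tcp_pos: [0.4797, 0.1652, 0.1792]
orientation: [0.705, 0.054, 0.705, -0.054]
contact_force: [-0.5, -2.3, -1.5]
finger_gap: 0.0386
```

jog_arm(
  deltas=[
    [0.001,0.005,0,0,0,0],
    [0.001,0.005,0,0,0,0],
    [0.001,0.004,0,0,0,0],
    [0,0.002,0,0,0,0],
    [0,0,0,0,0,0],
    [0,0,0,0,0,0],
    [0,0,0,0,0,0],
    [0,0,0,0,0,0],
  ],
)

```text
t: 32.2
tcp_pos: [0.4826, 0.1801, 0.1793]
orientation: [0.705, 0.054, 0.705, -0.054]
contact_force: [-0.3, -2.3, -2.7]
finger_gap: 0.0381
```

```bash

python3 - <<'E'
from h import *
st()
p=ctrl.state()['tcp_pos'];print(w2b(p))
E
```

```text
t 32.2 tcp [0.4826 0.1801 0.1793] x [-0.0001  0.     -1.    ] jaw deg -8.830644556958513 gap 0.03811272179572864 F [-0.2656 -2.3075 -2.7362] q [ 0.3076 -0.2195  1.8484  0.      1.5128  0.4617]
[-0.1868  0.0003  0.1793]
```

jog_arm(
  deltas=[
    [0.001,0.006,0,0,0,0],
    [0,0,0,0,0,0],
    [0,0,0,0,0,0],
    [-0.003,-0.02,0,0,0,0],
    [-0.004,-0.03,0,0,0,0],
    [-0.004,-0.03,0,0,0,0],
    [-0.003,-0.02,0.02,0,0,0],
    [0,0,0.03,0,0,0],
  ],
)

```text
t: 33.0
tcp_pos: [0.4688, 0.0843, 0.2288]
orientation: [0.704, 0.055, 0.706, -0.055]
contact_force: [1.1, 0.7, -1.7]
finger_gap: 0.0387
```

jog_arm(
  deltas=[
    [0.015,-0.01,0.005,0,0,0],
    [0.025,-0.02,0,0,0,0],
    [0.03,-0.02,0,0,0,0],
    [0.03,-0.02,0,0,0,0],
    [0.025,-0.02,0,0,0,0],
    [0.015,-0.01,0,0,0,0],
    [0,0,0,0,0,0],
    [0,0,0,0,0,0],
  ],
)

```text
t: 33.8
tcp_pos: [0.6096, -0.0138, 0.2341]
orientation: [0.705, 0.055, 0.705, -0.054]
contact_force: [-0.2, -0.2, -1.2]
finger_gap: 0.0382
```

```bash

python3 - <<'E'
from h import *
st()
p=ctrl.state()['tcp_pos'];print(w2b(p), b2w([-.25,0,.23])-p)
snap('side','s23');crop('s23',230,80,350,200,5,'c21')
crop('side0',230,80,350,200,5,'c21b')
E
```

```text
t 33.8 tcp [ 0.6096 -0.0138  0.2341] x [-0.0005  0.0003 -1.    ] jaw deg -8.84138106898005 gap 0.038226542701379436 F [-0.2042 -0.1891 -1.2151] q [-0.0647 -0.0259  1.5838  0.0003  1.5842  0.0897]
[-0.3584 -0.1556  0.2341] [-0.1367  0.1314 -0.0041]
```

View pics/c21.png

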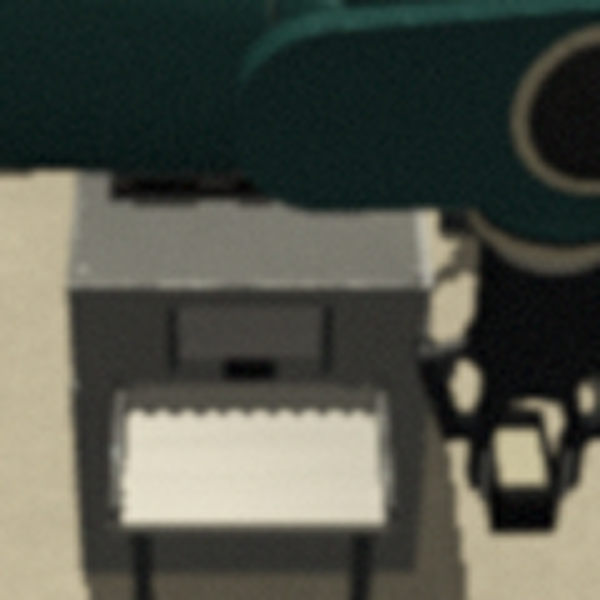

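```bash

python3 - <<'E'
from h import *
crop('w6',190,0,400,120,3.6,'c22')
crop('s15',230,80,350,200,5,'c23')
print(proj('s23',[b2w(l) for l in ([-.145,0,.165],[-.163,0,.165],[-.135,0,.211],[-.135,0,.167],[-.145,.05,.215],[-.145,-.05,.215],[-.145,.05,.165])])-[230,80])
E
```

```text
[[49.2247 73.1664]
 [49.2883 76.415 ]
 [49.2684 60.0973]
 [49.1932 70.9056]
 [34.0656 60.8386]
 [64.5224 60.8724]
 [34.3377 73.1659]]
```

View pics/c22.png

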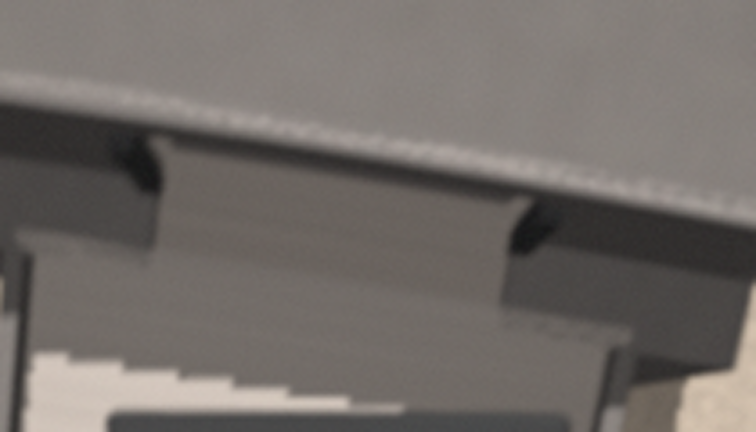

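View pics/s16.png

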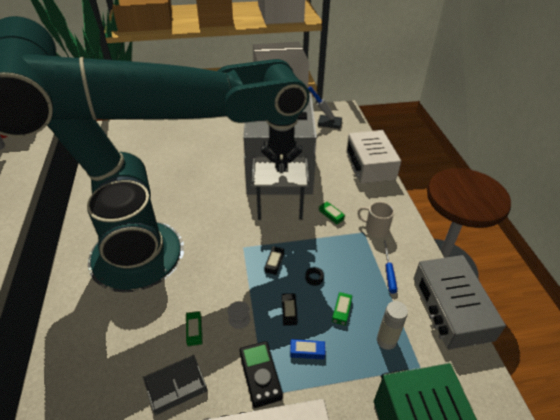

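```bash

python3 - <<'E'
from h import *
print(proj('w18',[b2w(l) for l in ([-.163,-.05,.165],[-.163,.05,.165],[-.145,.05,.215],[-.145,-.05,.215],[-.145,.05,.165],[-.145,0,.125])]))
crop('w18',140,0,420,130,2.8,'c24')
E
```

```text
[[356.4552  82.8694]
 [195.2124  83.028 ]
 [163.3666  28.4871]
 [384.4058  28.007 ]
 [193.4137  51.93  ]
 [276.6085  63.1121]]
```

View pics/c24.png

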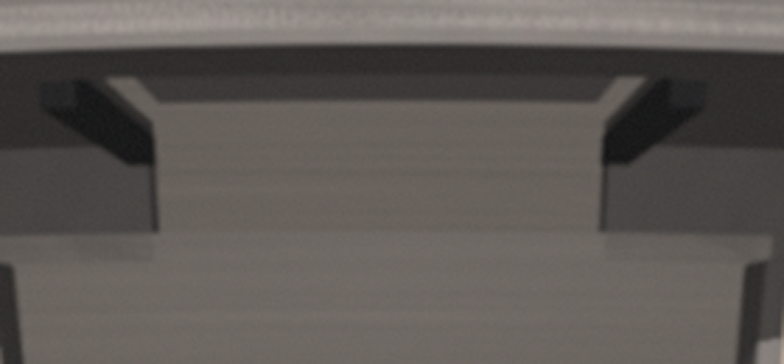

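jog_arm(
  deltas=[
    [-0.01,0.008,0,0,0,0],
    [-0.02,0.016,0,0,0,0],
    [-0.026,0.022,0,0,0,0],
    [-0.026,0.027,-0.003,0,0,0],
    [-0.025,0.027,0,0,0,0],
    [-0.018,0.018,0,0,0,0],
    [-0.009,0.01,0,0,0,0],
    [-0.002,0.002,0,0,0,0],
  ],
)

```text
t: 34.65
tcp_pos: [0.4725, 0.1173, 0.2319]
orientation: [0.706, 0.054, 0.705, -0.054]
contact_force: [-0.1, -0.7, -1.3]
finger_gap: 0.0385
```

jog_arm(
  deltas=[
    [0,0,-0.015,0,0,0],
    [0,0,-0.018,0,0,0],
    [0,0,-0.014,0,0,0],
    [0,0,-0.004,0,0,0],
    [0.0015,0.01,0,0,0,0],
    [0.0015,0.01,0,0,0,0],
    [0.0015,0.01,0,0,0,0],
    [0.0015,0.01,0,0,0,0],
  ],
)

```text
t: 35.45
tcp_pos: [0.4799, 0.1573, 0.1808]
orientation: [0.705, 0.054, 0.705, -0.054]
contact_force: [-0.3, 0.5, -2.1]
finger_gap: 0.0384
```

```bash

python3 - <<'E'
from h import *
st()
p=ctrl.state()['tcp_pos'];print(w2b(p))
E
```

```text
t 35.45 tcp [0.4799 0.1573 0.1808] x [ 0.0006  0.0002 -1.    ] jaw deg -8.798986072339343 gap 0.038355621154549525 F [-0.2678  0.5353 -2.1405] q [ 0.2662 -0.244   1.8663  0.0001  1.5186  0.4198]
[-0.2097 -0.0007  0.1808]
```

Lower 2 mm, release, back out 50 mm, close.

jog_arm(
  deltas=[
    [0.001,0.006,-0.002,0,0,0],
    [0,0,-0.001,0,0,0],
    [0,0,0,0,0,0],
    [0,0,0,0,0,0],
    [0,0,0,0,0,0],
    [0,0,0,0,0,0],
    [0,0,0,0,0,0],
    [0,0,0,0,0,0],
  ],
)

```text
t: 36.25
tcp_pos: [0.4808, 0.1621, 0.1777]
orientation: [0.705, 0.055, 0.705, -0.054]
contact_force: [0.0, 2.8, 4.8]
finger_gap: 0.0385
```

jog_arm(
  deltas=[
    [0,0,0,0,0,0],
    [0,0,0,0,0,0],
    [0,0,0,0,0,0],
    [0,0,0,0,0,0],
    [-0.001,-0.007,0,0,0,0],
    [-0.003,-0.02,0,0,0,0],
    [-0.003,-0.02,0,0,0,0],
    [-0.002,-0.01,0,0,0,0],
  ],
  gripper=0,
)

```text
t: 37.05
tcp_pos: [0.4713, 0.1038, 0.1773]
orientation: [0.705, 0.055, 0.705, -0.055]
contact_force: [0.8, -0.1, 0.1]
finger_gap: 0.0854
```

jog_arm(
  deltas=[
    [0,0,0,0,0,0],
    [0,0,0,0,0,0],
    [0,0,0,0,0,0],
    [0,0,0,0,0,0],
    [0,0,0,0,0,0],
    [0,0,0,0,0,0],
    [0,0,-0.004,0,0,0],
    [0.001,0.005,0,0,0,0],
  ],
  gripper=1,
)

```text
t: 37.85
tcp_pos: [0.4725, 0.1101, 0.1727]
orientation: [0.705, 0.054, 0.705, -0.055]
contact_force: [-0.2, 0.2, 0.0]
finger_gap: 0.0001
```

```bash

python3 - <<'E'
from h import *
st()
print(w2b(ctrl.state()['tcp_pos']))
snap('wrist','w24')
E
```

```text
t 37.85 tcp [0.4725 0.1101 0.1727] x [-0.0006 -0.0002 -1.    ] jaw deg -8.848276572268416 gap 0.00010888480824521338 F [-0.1612  0.2236  0.0454] q [ 0.1763 -0.287   1.9139 -0.0001  1.5153  0.3308]
[-0.2575 -0.0007  0.1727]
```

View pics/w24.png

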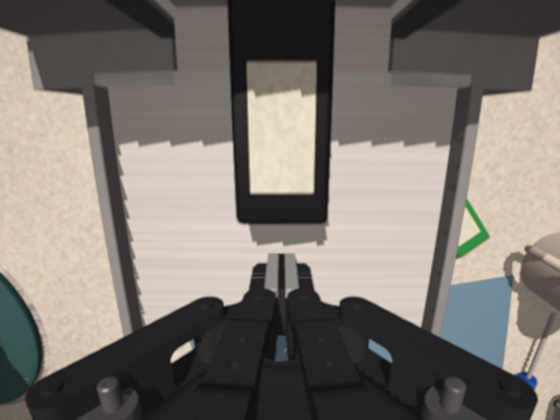

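Push B: forward 102 mm in box x.

jog_arm(
  deltas=[
    [0.0015,0.01,0,0,0,0],
    [0.0015,0.01,0,0,0,0],
    [0.0015,0.01,0,0,0,0],
    [0.0015,0.01,0,0,0,0],
    [0.002,0.01,0,0,0,0],
    [0.0015,0.01,0,0,0,0],
    [0.0015,0.01,0,0,0,0],
    [0.0015,0.01,0,0,0,0],
  ],
)

```text
t: 38.7
tcp_pos: [0.4852, 0.1912, 0.1732]
orientation: [0.705, 0.054, 0.705, -0.054]
contact_force: [0.4, 0.2, -0.0]
finger_gap: 0.0003
```

jog_arm(
  deltas=[
    [0.0015,0.01,0,0,0,0],
    [0.001,0.005,0,0,0,0],
    [0.0005,0.004,0,0,0,0],
    [0,0.001,0,0,0,0],
    [0,0,0,0,0,0],
    [0,0,0,0,0,0],
    [0,0,0,0,0,0],
    [0,0,0,0,0,0],
  ],
)

```text
t: 39.5
tcp_pos: [0.488, 0.2083, 0.1733]
orientation: [0.705, 0.054, 0.705, -0.056]
contact_force: [-4.6, -19.8, 3.2]
finger_gap: -0.0001
```

```bash

python3 - <<'E'
from h import *
st()
print(w2b(ctrl.state()['tcp_pos']))
E
```

```text
t 39.5 tcp [0.488  0.2083 0.1733] x [-0.0009 -0.0036 -1.    ] jaw deg -8.906179117219637 gap -0.00010993936240046484 F [ -4.64   -19.7716   3.1715] q [ 0.3571 -0.1793  1.824  -0.0031  1.499   0.5128]
[-0.158  -0.0006  0.1733]
```

jog_arm(
  deltas=[
    [-0.002,-0.01,0,0,0,0],
    [-0.003,-0.02,0,0,0,0],
    [-0.005,-0.03,0,0,0,0],
    [-0.005,-0.03,0.01,0,0,0],
    [0,-0.01,0.02,0,0,0],
    [0,0,0.02,0,0,0],
    [0,0,0,0,0,0],
    [0,0,0,0,0,0],
  ],
)

```text
t: 40.3
tcp_pos: [0.4731, 0.11, 0.2232]
orientation: [0.705, 0.055, 0.705, -0.054]
contact_force: [-0.4, -0.5, -0.6]
finger_gap: -0.0003
```

```bash

python3 - <<'E'
from h import *
st()
snap('wrist','w25');snap('side','s25');crop('w25',140,0,420,130,2.8,'c25')
E
```

```text
t 40.3 tcp [0.4731 0.11   0.2232] x [ 0.0005  0.0003 -1.    ] jaw deg -8.83329264056013 gap -0.0003180066525255267 F [-0.4061 -0.5027 -0.5894] q [ 0.1759 -0.3037  1.8454  0.0002  1.5993  0.3301]
```

View pics/c25.png

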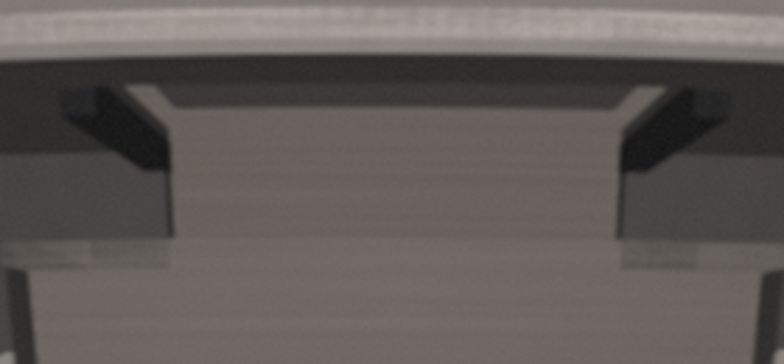

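jog_arm(
  deltas=[
    [0,-0.015,0.02,0,0,0],
    [-0.003,-0.035,0.01,0,0,0],
    [-0.005,-0.045,0,0,0,0],
    [-0.005,-0.045,0,0,0,0],
    [-0.005,-0.045,0,0,0,0.01],
    [-0.005,-0.045,0,0,0,0.01],
    [-0.005,-0.045,0,0,0,0.01],
    [-0.005,-0.045,0,0,0,0],
  ],
  gripper=0,
)

```text
t: 41.2
tcp_pos: [0.4394, -0.2114, 0.2525]
orientation: [0.705, 0.044, 0.706, -0.043]
contact_force: [1.6, 0.4, 0.6]
finger_gap: 0.0852
```

jog_arm(
  deltas=[
    [-0.004,-0.045,0,0,0,0],
    [-0.003,-0.04,0,0,0,0],
    [-0.003,-0.025,0,0,0,0],
    [-0.002,-0.015,0,0,0,0],
    [0,0,0,0,0,0],
    [0,0,0,0,0,0],
    [0,0,0,0,0,0],
    [0,0,0,0,0,0],
  ],
)

```text
t: 42.0
tcp_pos: [0.4284, -0.3339, 0.2535]
orientation: [0.706, 0.043, 0.706, -0.043]
contact_force: [-0.2, -0.2, -0.1]
finger_gap: 0.0851
```

```bash

python3 - <<'E'
from h import *
st()
snap('wrist','w26');snap('side','s26')
crop('w26',200,60,360,200,4.5,'c26');crop('s26',230,80,350,200,5,'c27')
E
```

```text
t 42.0 tcp [ 0.4284 -0.3339  0.2535] x [ 0.0004 -0.0002 -1.    ] jaw deg -7.032820087607508 gap 0.08512497820201435 F [-0.1958 -0.2146 -0.0609] q [-0.7091 -0.178   1.6932  0.0001  1.626  -0.5863]
```

View pics/w26.png

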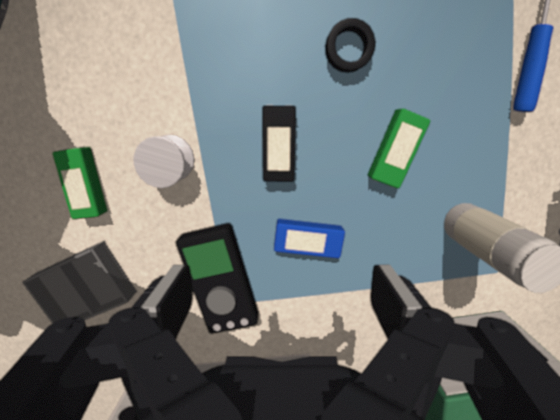

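View pics/c26.png

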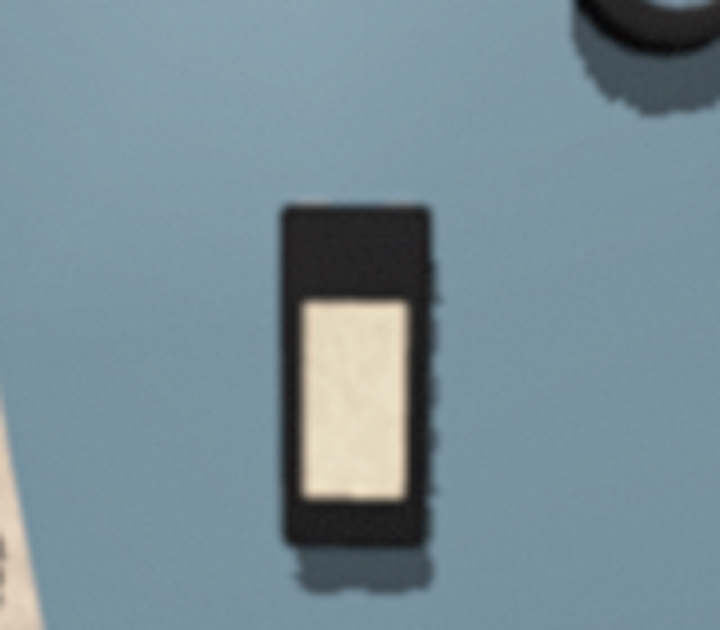

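View pics/c27.png

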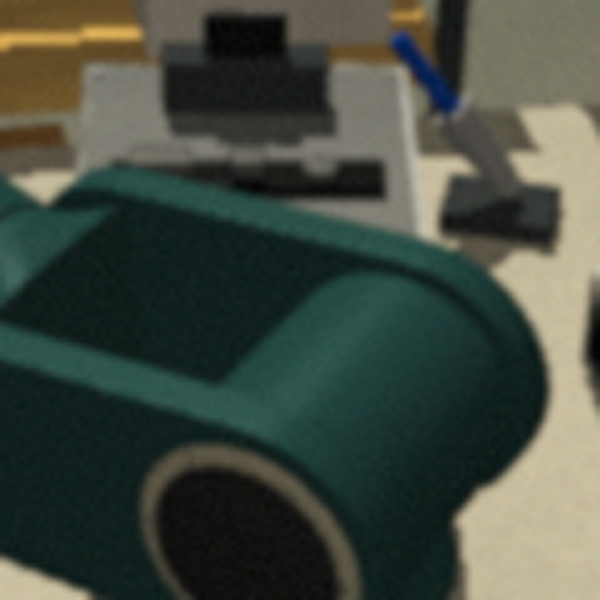

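```bash

python3 - <<'E'
from h import *
o=np.array([200,60])
p=onz('w26',np.array([[282,206],[430,206],[428,546],[286,546]])/4.5+o,.026); d=p[0]+p[1]-p[2]-p[3]; u=d/np.linalg.norm(d)
print(p.mean(0),np.linalg.norm(d)/2,np.degrees(np.arctan2(u[1],u[0])))
l=np.array([[354.5,399]])/4.5+o
print(onz('w26',l,.026),tri('w26',l,'top0',[[369/4+260,402/4+135]]))
c=p.mean(0)-.0015*u; g=c-.018*u; print('grasp',g, g-ctrl.state()['tcp_pos'])
E
```

```text
[ 0.4303 -0.2877  0.026 ] 0.08822490483166599 83.04654828393244
[[ 0.4292 -0.2923  0.026 ]] [[ 0.4286 -0.2932  0.0275  0.0022]]
grasp [ 0.4279 -0.3071  0.026 ] [-0.0004  0.0271 -0.2275]
```

jog_arm(
  deltas=[
    [0,0.005,-0.02,0,0,0],
    [0,0.007,-0.035,0,0,0],
    [0,0.008,-0.045,0,0,0],
    [0,0.007,-0.045,0,0,0],
    [0,0,-0.045,0,0,0],
    [0,0,-0.03,0,0,0],
    [0,0,-0.018,0,0,0],
    [0,0,-0.005,0,0,0],
  ],
)

```text
t: 42.9
tcp_pos: [0.4274, -0.3069, 0.0083]
orientation: [0.705, 0.044, 0.707, -0.043]
contact_force: [-0.3, 0.3, 1.6]
finger_gap: 0.0853
```

jog_arm(
  deltas=[
    [0,0,0,0,0,0],
    [0,0,0,0,0,0],
    [0,0,0,0,0,0],
    [0,0,0,0,0,0],
    [0,0,0,0,0,0],
    [0,0,0,0,0,0],
    [0,0,0,0,0,0],
    [0,0,0,0,0,0],
  ],
  gripper=1,
)

```text
t: 43.7
tcp_pos: [0.4288, -0.3084, 0.0119]
orientation: [0.706, 0.043, 0.705, -0.044]
contact_force: [0.0, 1.3, 7.1]
finger_gap: 0.0388
```

jog_arm(
  deltas=[
    [0,0,0.01,0,0,0],
    [0,0,0.02,0,0,0],
    [0,0,0.03,0,0,0],
    [0,0,0.035,0,0,0],
    [0,0,0.035,0,0,-0.01],
    [0,0,0.035,0,0,-0.01],
    [0,0,0.03,0,0,-0.01],
    [0,0,0.025,0,0,-0.005],
  ],
)

```text
t: 44.5
tcp_pos: [0.428, -0.3078, 0.2333]
orientation: [0.705, 0.056, 0.704, -0.057]
contact_force: [-0.3, -0.6, -2.4]
finger_gap: 0.0381
```

```bash

python3 - <<'E'
from h import *
st()
p=ctrl.state()['tcp_pos'];print(w2b(p), b2w([-.25,0,.23])-p)
snap('wrist','w27')
E
```

```text
t 44.5 tcp [ 0.428  -0.3078  0.2333] x [ 0.0016 -0.0013 -1.    ] jaw deg -9.13376385673903 gap 0.038112858900464786 F [-0.2919 -0.6167 -2.448 ] q [-0.6718 -0.2112  1.7541 -0.      1.5967 -0.5124]
[-0.6771 -0.0222  0.2333] [ 0.0449  0.4254 -0.0033]
```

View pics/w27.png

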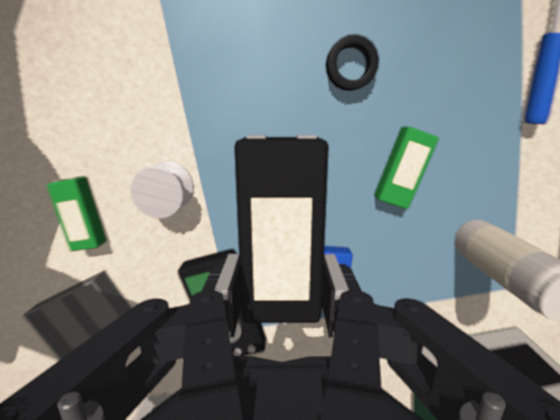

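jog_arm(
  deltas=[
    [0.002,0.015,0.003,0,0,0],
    [0.004,0.035,0,0,0,0],
    [0.005,0.045,0,0,0,0],
    [0.005,0.045,0,0,0,0],
    [0.005,0.045,0,0,0,0],
    [0.005,0.045,0,0,0,0],
    [0.005,0.045,0,0,0,0],
    [0.004,0.045,0,0,0,0],
  ],
)

```text
t: 45.35
tcp_pos: [0.4622, 0.0146, 0.2329]
orientation: [0.705, 0.056, 0.705, -0.056]
contact_force: [0.9, -1.1, -1.7]
finger_gap: 0.0384
```

jog_arm(
  deltas=[
    [0.004,0.04,0,0,0,0],
    [0.003,0.035,0,0,0,0],
    [0.002,0.02,0,0,0,0],
    [0.001,0.01,0,0,0,0],
    [0,0,-0.01,0,0,0],
    [0,0,-0.015,0,0,0],
    [0,0,-0.015,0,0,0],
    [0,0,-0.012,0,0,0],
  ],
)

```text
t: 46.15
tcp_pos: [0.4726, 0.1162, 0.1791]
orientation: [0.704, 0.056, 0.705, -0.057]
contact_force: [1.1, 0.6, -1.8]
finger_gap: 0.0383
```

```bash

python3 - <<'E'
from h import *
st()
p=ctrl.state()['tcp_pos'];print(w2b(p), b2w([-.203,0,.177])-p)
E
```

```text
t 46.15 tcp [0.4726 0.1162 0.1791] x [-0.0016 -0.0004 -1.    ] jaw deg -9.183784346914733 gap 0.03825433129541635 F [ 1.1499  0.5545 -1.8392] q [ 0.1888 -0.2852  1.9022 -0.0001  1.5262  0.349 ]
[-0.2514  0.0001  0.1791] [ 0.0077  0.0478 -0.0021]
```

jog_arm(
  deltas=[
    [0.0015,0.01,0,0,0,0],
    [0.0015,0.01,0,0,0,0],
    [0.0015,0.01,0,0,0,0],
    [0.0015,0.01,0,0,0,0],
    [0.001,0.007,0,0,0,0],
    [0,0,-0.001,0,0,0],
    [0,0,-0.0015,0,0,0],
    [0,0,0,0,0,0],
  ],
)

```text
t: 46.95
tcp_pos: [0.48, 0.164, 0.1785]
orientation: [0.705, 0.056, 0.705, -0.056]
contact_force: [0.1, 0.4, -2.0]
finger_gap: 0.0384
```

jog_arm(
  deltas=[
    [0,0,0,0,0,0],
    [0,0,0,0,0,0],
    [0,0,0,0,0,0],
    [0,0,0,0,0,0],
    [-0.001,-0.007,0,0,0,0],
    [-0.003,-0.02,0,0,0,0],
    [-0.003,-0.02,0,0,0,0],
    [-0.002,-0.01,0,0,0,0],
  ],
  gripper=0,
)

```text
t: 47.75
tcp_pos: [0.4709, 0.1058, 0.1789]
orientation: [0.705, 0.056, 0.705, -0.056]
contact_force: [-0.1, -0.2, 0.5]
finger_gap: 0.0851
```

jog_arm(
  deltas=[
    [0,0,0,0,0,0],
    [0,0,0,0,0,0],
    [0,0,0,0,0,0],
    [0,0,0,0,0,0],
    [0,0,0,0,0,0],
    [0,0,0,0,0,0],
    [0,0,-0.003,0,0,0],
    [0,0,0,0,0,0],
  ],
  gripper=1,
)

```text
t: 48.55
tcp_pos: [0.471, 0.1072, 0.1753]
orientation: [0.705, 0.056, 0.705, -0.056]
contact_force: [0.6, 0.2, -0.1]
finger_gap: 0.0004
```

```bash

python3 - <<'E'
from h import *
st()
print(w2b(ctrl.state()['tcp_pos']))
snap('wrist','w28')
E
```

```text
t 48.55 tcp [0.471  0.1072 0.1753] x [-0.0006 -0.0001 -1.    ] jaw deg -9.107406990652033 gap 0.0004491753496481624 F [ 0.6217  0.2391 -0.0945] q [ 0.1709 -0.2932  1.9147 -0.      1.5208  0.3299]
[-0.2606  0.0003  0.1753]
```

View pics/w28.png

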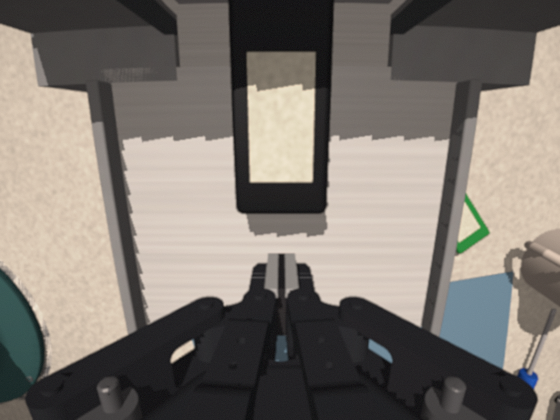

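jog_arm(
  deltas=[
    [0.0015,0.01,0,0,0,0],
    [0.0015,0.01,0,0,0,0],
    [0.0015,0.01,0,0,0,0],
    [0.002,0.01,0,0,0,0],
    [0.0015,0.01,0,0,0,0],
    [0.0015,0.01,0,0,0,0],
    [0.0015,0.01,0,0,0,0],
    [0.002,0.01,0,0,0,0],
  ],
)

```text
t: 49.4
tcp_pos: [0.4842, 0.1882, 0.1758]
orientation: [0.705, 0.056, 0.705, -0.056]
contact_force: [0.1, 0.2, 0.1]
finger_gap: -0.0002
```

jog_arm(
  deltas=[
    [0.0015,0.01,0,0,0,0],
    [0.001,0.005,0,0,0,0],
    [0.0005,0.004,0,0,0,0],
    [0,0.001,0,0,0,0],
    [0,0,0,0,0,0],
    [0,0,0,0,0,0],
    [0,0,0,0,0,0],
    [0,0,0,0,0,0],
  ],
)

```text
t: 50.2
tcp_pos: [0.4871, 0.207, 0.1759]
orientation: [0.705, 0.056, 0.705, -0.056]
contact_force: [-0.3, 0.5, 0.1]
finger_gap: 0.0002
```

jog_arm(
  deltas=[
    [-0.002,-0.01,0,0,0,0],
    [-0.003,-0.02,0,0,0,0],
    [-0.005,-0.03,0,0,0,0],
    [-0.005,-0.03,0.01,0,0,0],
    [0,-0.01,0.02,0,0,0],
    [0,0,0.02,0,0,0],
    [0,0,0,0,0,0],
    [0,0,0,0,0,0],
  ],
)

```text
t: 51.0
tcp_pos: [0.472, 0.1067, 0.2257]
orientation: [0.705, 0.056, 0.705, -0.056]
contact_force: [0.5, -0.0, -0.7]
finger_gap: 0.0002
```

```bash

python3 - <<'E'
from h import *
st()
snap('wrist','w29');snap('top','t29');crop('w29',140,0,420,130,2.8,'c29')
E
```

```text
t 51.0 tcp [0.472  0.1067 0.2257] x [ 0.0005  0.     -1.    ] jaw deg -9.127442441984023 gap 0.00022215016389784268 F [ 0.4807 -0.0461 -0.697 ] q [ 0.1697 -0.3085  1.8451 -0.      1.6045  0.329 ]
```

View pics/c29.png

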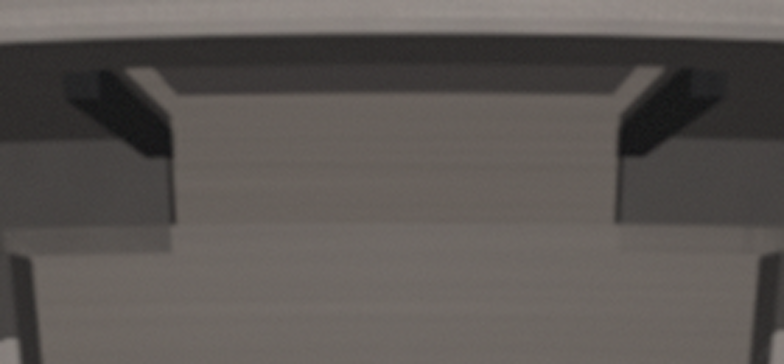

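View pics/t29.png

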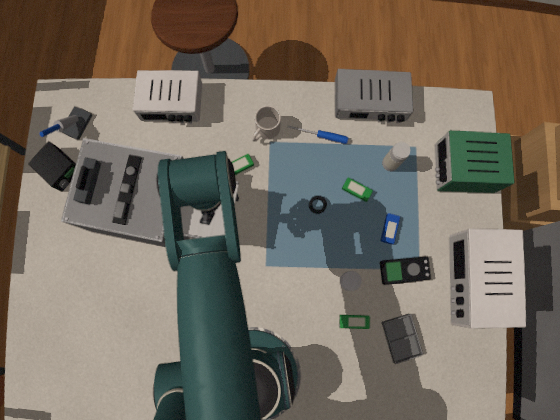

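jog_arm(
  deltas=[
    [0,0,0.03,0,0,0],
    [0,0,0.04,0,0,0],
    [-0.003,0.025,0.035,0,0,0],
    [-0.004,0.04,0,0,0,0],
    [-0.004,0.045,0,0,0,0],
    [-0.004,0.045,0,0,0,0],
    [-0.004,0.04,0,0,0,0],
    [-0.003,0.03,0,0,0,0],
  ],
)

```text
t: 51.9
tcp_pos: [0.4493, 0.3345, 0.3295]
orientation: [0.704, 0.055, 0.705, -0.056]
contact_force: [1.0, -1.0, -0.4]
finger_gap: 0.0002
```

jog_arm(
  deltas=[
    [0,0.018,0,0,0,0],
    [0,0.005,-0.01,0,0,0],
    [0,0,-0.02,0,0,0],
    [0,0,-0.02,0,0,0],
    [0,0,-0.012,0,0,0],
    [0,0,0,0,0,0],
    [0,0,0,0,0,0],
    [0,0,0,0,0,0],
  ],
)

```text
t: 52.7
tcp_pos: [0.4505, 0.355, 0.27]
orientation: [0.705, 0.057, 0.704, -0.056]
contact_force: [0.2, 0.6, 1.1]
finger_gap: -0.0002
```

```bash

python3 - <<'E'
from h import *
st()
p=ctrl.state()['tcp_pos'];print(w2b(p), b2w([-.02,.06,.254])-p)
snap('wrist','w30')
E
```

```text
t 52.7 tcp [0.4505 0.355  0.27  ] x [ 0.0012  0.0008 -1.    ] jaw deg -9.12750375979934 gap -0.00017648713487552787 F [0.2458 0.6112 1.1159] q [ 0.6231 -0.1135  1.6093 -0.0001  1.6444  0.7824]
[-0.019   0.0594  0.27  ] [-0.0007 -0.0009 -0.016 ]
```

View pics/w30.png

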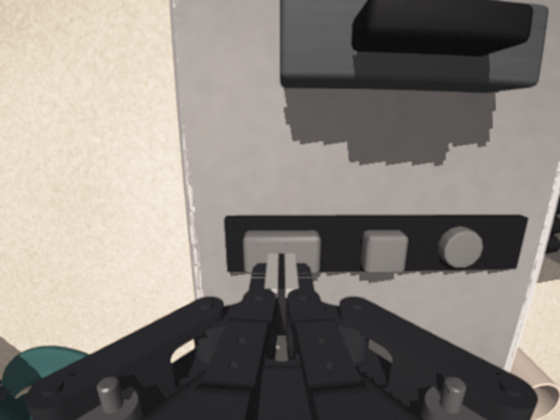

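jog_arm(
  deltas=[
    [-0.001,-0.001,-0.008,0,0,0],
    [0,0,-0.005,0,0,0],
    [0,0,-0.003,0,0,0],
    [0,0,-0.003,0,0,0],
    [0,0,-0.002,0,0,0],
    [0,0,-0.002,0,0,0],
    [0,0,-0.001,0,0,0],
    [0,0,0,0,0,0],
  ],
)

```text
t: 53.55
tcp_pos: [0.4491, 0.3542, 0.246]
orientation: [0.705, 0.056, 0.705, -0.056]
contact_force: [-3.8, -3.7, 9.5]
finger_gap: -0.0001
```

jog_arm(
  deltas=[
    [0,0,-0.001,0,0,0],
    [0,0,0,0,0,0],
    [0,0,0,0,0,0],
    [0,0,0,0,0,0],
    [0,0,0,0,0,0],
    [0,0,0,0,0,0],
    [0,0,0,0,0,0],
    [0,0,0,0,0,0],
  ],
)

```text
t: 54.35
tcp_pos: [0.4492, 0.3542, 0.2459]
orientation: [0.705, 0.057, 0.704, -0.056]
contact_force: [-6.9, -4.5, 17.1]
finger_gap: -0.0001
```

jog_arm(
  deltas=[
    [0,0,0.015,0,0,0],
    [0,0,0.035,0,0,0],
    [0,0,0.04,0,0,0],
    [0.015,0.015,0.02,0,0,0],
    [0.02,0.025,0,0,0,0],
    [0.02,0.03,0,0,0,0],
    [0.015,0.02,0,0,0,0],
    [0.006,0.008,0,0,0,0],
  ],
  gripper=0,
)

```text
t: 55.15
tcp_pos: [0.526, 0.4536, 0.3528]
orientation: [0.705, 0.056, 0.705, -0.056]
contact_force: [0.1, -0.6, 0.0]
finger_gap: 0.0854
```

```bash

python3 - <<'E'
from h import *
st()
snap('wrist','w31')
E
```

```text
t 55.15 tcp [0.526  0.4536 0.3528] x [-0.001  -0.0007 -1.    ] jaw deg -9.082742408319318 gap 0.0854098413209009 F [ 0.0602 -0.6126  0.0178] q [0.6748 0.1549 1.2042 0.0001 1.7837 0.8334]
```

View pics/w31.png

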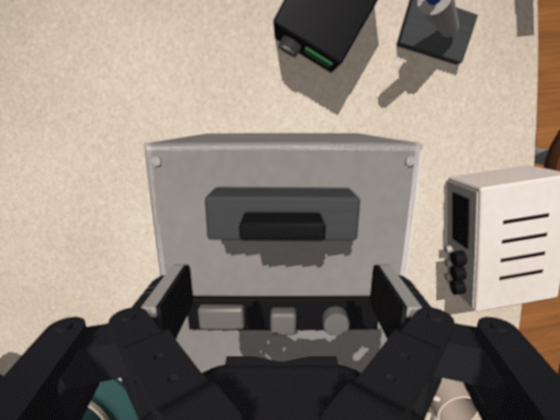

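```bash

python3 - <<'E'
from h import *
crop('w31',190,170,370,345,4.3,'c31')
print(proj('w31',[b2w([.088+a,b,.299]) for a,b in ((.007,.03),(.007,-.03),(-.007,-.03),(-.007,.03))]))
E
```

```text
[[239.3168 225.1901]
 [327.747  225.1503]
 [326.8638 244.2942]
 [240.1557 244.3239]]
```

View pics/c31.png

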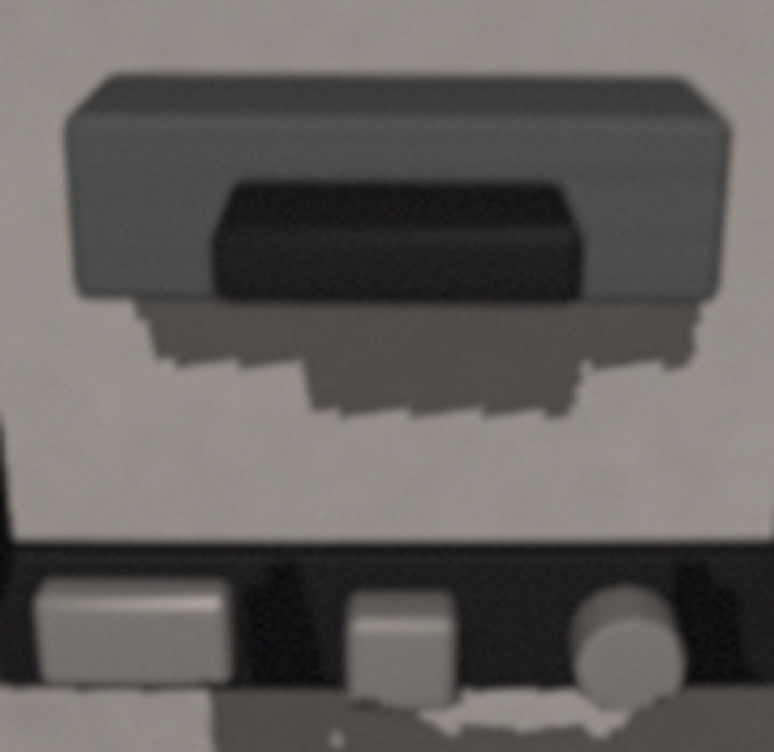

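jog_arm(
  deltas=[
    [0,-0.001,-0.015,0,0,0],
    [0,0,-0.02,0,0,0],
    [0,0,-0.02,0,0,0],
    [0,0,-0.015,0,0,0],
    [0,0,-0.008,0,0,0],
    [0,0,0,0,0,0],
    [0,0,0,0,0,0],
    [0,0,0,0,0,0],
  ],
)

```text
t: 56.0
tcp_pos: [0.5253, 0.4512, 0.277]
orientation: [0.705, 0.057, 0.704, -0.056]
contact_force: [-0.3, -1.0, -0.6]
finger_gap: 0.0855
```

jog_arm(
  deltas=[
    [0,0,0,0,0,0],
    [0,0,0,0,0,0],
    [0,0,0,0,0,0],
    [0,0,0,0,0,0],
    [0,0,0,0,0,0],
    [0,0,0,0,0,0],
    [0,0,0,0,0,0],
    [0,0,0,0,0,0],
  ],
  gripper=1,
)

```text
t: 56.8
tcp_pos: [0.5254, 0.4514, 0.2768]
orientation: [0.705, 0.057, 0.704, -0.056]
contact_force: [1.9, 1.0, 6.8]
finger_gap: 0.0585
```

jog_arm(
  deltas=[
    [0,0,0.005,0,0,0],
    [0,0,0.015,0,0,0],
    [0,0,0.02,0,0,0],
    [0,0,0.015,0,0,0],
    [0,0,0.005,0,0,0],
    [0,0,0,0,0,0],
    [0,0,0,0,0,0],
    [0,0,0,0,0,0],
  ],
)

```text
t: 57.6
tcp_pos: [0.525, 0.4511, 0.3347]
orientation: [0.704, 0.056, 0.705, -0.057]
contact_force: [-0.2, -0.3, -4.5]
finger_gap: 0.0584
```

```bash

python3 - <<'E'
from h import *
st()
p=ctrl.state()['tcp_pos'];print(w2b(p), b2w([-.22,0,.25])-p)
snap('wrist','w32')
E
```

```text
t 57.6 tcp [0.525  0.4511 0.3347] x [-0.0012 -0.001  -1.    ] jaw deg -9.11023588598877 gap 0.05835919937791134 F [-0.2245 -0.3162 -4.546 ] q [0.6729 0.147  1.2421 0.     1.754  0.8319]
[0.0875 0.0008 0.3347] [-0.0474 -0.3039 -0.0847]
```

View pics/w32.png

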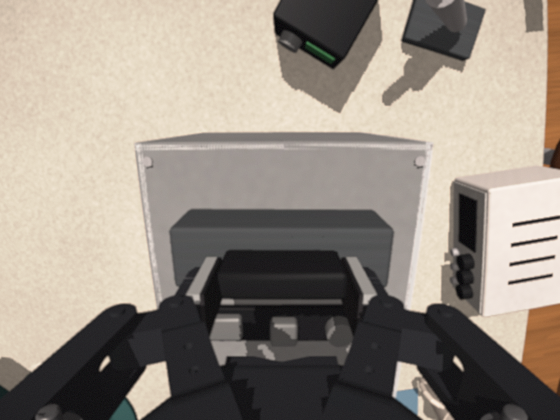

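jog_arm(
  deltas=[
    [-0.002,-0.015,0.003,0,0,0],
    [-0.005,-0.035,0,0,0,0],
    [-0.007,-0.045,0,0,0,0],
    [-0.008,-0.05,0,0,0,0],
    [-0.008,-0.05,0,0,0,0],
    [-0.007,-0.045,0,0,0,0],
    [-0.006,-0.04,0,0,0,0],
    [-0.004,-0.022,0,0,0,0],
  ],
)

```text
t: 58.45
tcp_pos: [0.4773, 0.1474, 0.3392]
orientation: [0.705, 0.057, 0.704, -0.057]
contact_force: [0.3, 0.7, -4.8]
finger_gap: 0.0586
```

jog_arm(
  deltas=[
    [0,0,-0.015,0,0,0],
    [0,0,-0.025,0,0,0],
    [0,0,-0.025,0,0,0],
    [0,0,-0.02,0,0,0],
    [0,0,-0.015,0,0,0],
    [0,0,-0.01,0,0,0],
    [0,0,-0.004,0,0,0],
    [0,0,0,0,0,0],
  ],
)

```text
t: 59.25
tcp_pos: [0.4783, 0.1505, 0.2248]
orientation: [0.705, 0.056, 0.705, -0.056]
contact_force: [-0.3, 0.1, -3.7]
finger_gap: 0.0585
```

```bash

python3 - <<'E'
from h import *
st()
p=ctrl.state()['tcp_pos'];print(w2b(p), b2w([-.22,0,.2118])-p)
snap('wrist','w33')
E
```

```text
t 59.25 tcp [0.4783 0.1505 0.2248] x [-0.0001  0.     -1.    ] jaw deg -9.102234519120813 gap 0.05851887301614115 F [-0.2658  0.0598 -3.6722] q [ 0.2539 -0.267   1.8138  0.      1.5949  0.4128]
[-0.2167 -0.0002  0.2248] [-0.0007 -0.0033 -0.013 ]
```

View pics/w33.png

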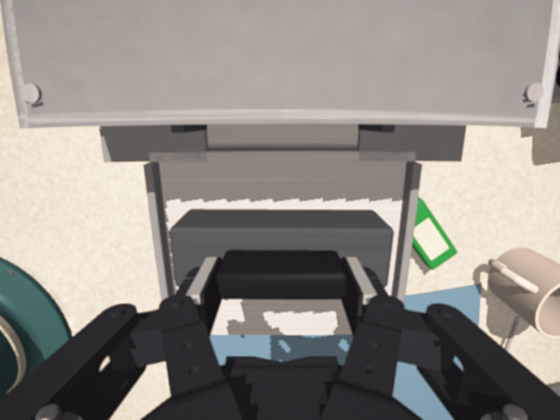

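Square and centred. Lower the rest.

jog_arm(
  deltas=[
    [-0.0005,-0.003,-0.004,0,0,0],
    [0,0,-0.004,0,0,0],
    [0,0,-0.002,0,0,0],
    [0,0,-0.0015,0,0,0],
    [0,0,-0.001,0,0,0],
    [0,0,0,0,0,0],
    [0,0,0,0,0,0],
    [0,0,0,0,0,0],
  ],
)

```text
t: 60.1
tcp_pos: [0.4779, 0.1474, 0.2124]
orientation: [0.705, 0.056, 0.705, -0.056]
contact_force: [-0.0, -0.4, -4.9]
finger_gap: 0.0592
```

jog_arm(
  deltas=[
    [0,0,-0.001,0,0,0],
    [0,0,-0.0005,0,0,0],
    [0,0,0,0,0,0],
    [0,0,0,0,0,0],
    [0,0,0,0,0,0],
    [0,0,0,0,0,0],
    [0,0,0,0,0,0],
    [0,0,0,0,0,0],
  ],
)

```text
t: 60.9
tcp_pos: [0.4779, 0.1475, 0.2118]
orientation: [0.705, 0.056, 0.705, -0.056]
contact_force: [-3.4, -0.9, 4.8]
finger_gap: 0.0583
```

Seated. Release and rise, then move aside to look.

jog_arm(
  deltas=[
    [0,0,0,0,0,0],
    [0,0,0,0,0,0],
    [0,0,0,0,0,0],
    [0,0,0,0,0,0],
    [0,0,0.01,0,0,0],
    [0,0,0.03,0,0,0],
    [0,0,0.04,0,0,0],
    [0,0,0.04,0,0,0],
  ],
  gripper=0,
)

```text
t: 61.7
tcp_pos: [0.4775, 0.1473, 0.3329]
orientation: [0.705, 0.056, 0.705, -0.056]
contact_force: [1.2, 0.4, 0.7]
finger_gap: 0.0856
```

jog_arm(
  deltas=[
    [0.005,-0.015,0.01,0,0,0],
    [0.01,-0.03,0,0,0,0],
    [0.01,-0.03,0,0,0,0],
    [0,0,0,0,0,0],
    [0,0,0,0,0,0],
    [0,0,0,0,0,0],
    [0,0,0,0,0,0],
    [0,0,0,0,0,0],
  ],
)

```text
t: 62.5
tcp_pos: [0.5027, 0.073, 0.341]
orientation: [0.705, 0.056, 0.705, -0.056]
contact_force: [0.0, 0.1, -0.2]
finger_gap: 0.0856
```

```bash

python3 - <<'E'
from h import *
st()
snap('wrist','w34')
crop('w34',130,0,430,220,2.6,'c34')
E
```

```text
t 62.5 tcp [0.5027 0.073  0.341 ] x [ 0.0002  0.     -1.    ] jaw deg -9.056089949402171 gap 0.08561911735276376 F [ 0.0455  0.1124 -0.192 ] q [ 0.094  -0.2562  1.6192  0.      1.7785  0.2521]
```

View pics/c34.png

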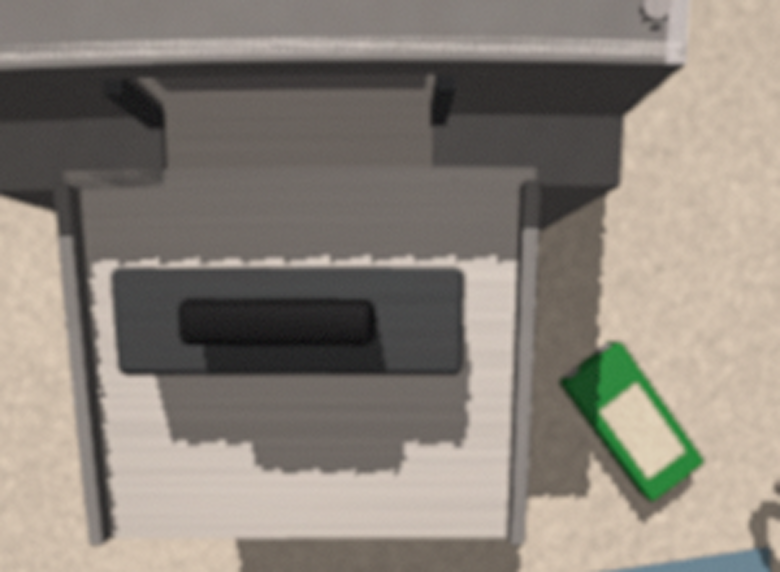

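jog_arm(
  deltas=[
    [0.01,0.005,0.03,0,0.05,0],
    [0.02,0.015,0.03,0,0.08,0],
    [0.025,0.02,0.02,0,0.08,0],
    [0.025,0.02,0,0,0.08,0],
    [0.025,0.02,0,0,0.08,0],
    [0.025,0.02,0,0,0.08,0],
    [0.02,0.015,0,0,0.08,0],
    [0.01,0.005,0,0,0.07,0],
  ],
)

```text
t: 63.35
tcp_pos: [0.6641, 0.1941, 0.419]
orientation: [0.463, 0.036, 0.883, -0.07]
contact_force: [-0.0, 0.4, 0.5]
finger_gap: 0.0855
```

```bash

python3 - <<'E'
from h import *
st()
snap('wrist','w35');snap('side','s35');crop('s35',230,80,350,200,5,'c35')
E
```

```text
t 63.35 tcp [0.6641 0.1941 0.419 ] x [-0.5689 -0.0014 -0.8224] jaw deg -10.956396242011799 gap 0.08550178355916171 F [-0.0295  0.4163  0.4966] q [0.2006 0.5452 0.6914 0.1863 2.4926 0.4726]
```

View pics/w35.png

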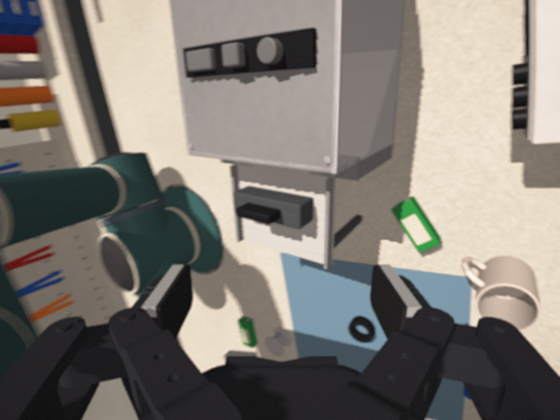

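View pics/c35.png

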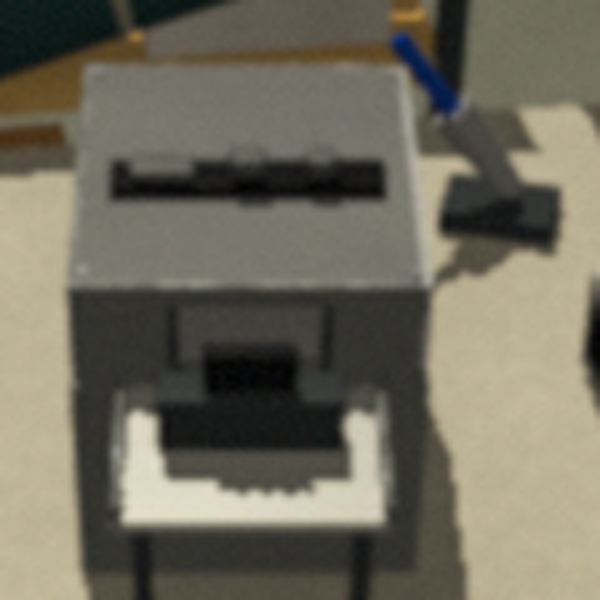

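jog_arm(
  deltas=[
    [0.015,0.01,0,0,0.04,0],
    [0.02,0.02,0,0,0.05,0],
    [0.02,0.025,0,0,0.05,0],
    [0.02,0.025,0,0,0.05,0],
    [0.02,0.025,0,0,0.05,0],
    [0.02,0.025,0,0,0.05,0],
    [0.01,0.02,0,0,0.05,0],
    [0,0,0,0,0.04,0],
  ],
)

```text
t: 64.25
tcp_pos: [0.7116, 0.3123, 0.3898]
orientation: [0.309, 0.035, 0.948, -0.073]
contact_force: [-0.1, -0.4, 0.3]
finger_gap: 0.0856
```

```bash

python3 - <<'E'
from h import *
st()
snap('wrist','w36');snap('top','t36')
E
```

```text
t 64.25 tcp [0.7116 0.3123 0.3898] x [-0.8067  0.0219 -0.5906] jaw deg -15.336198211559472 gap 0.0855532304897843 F [-0.0827 -0.3614  0.3189] q [0.2874 1.0488 0.0761 0.8909 2.8148 1.1978]
```

View pics/w36.png

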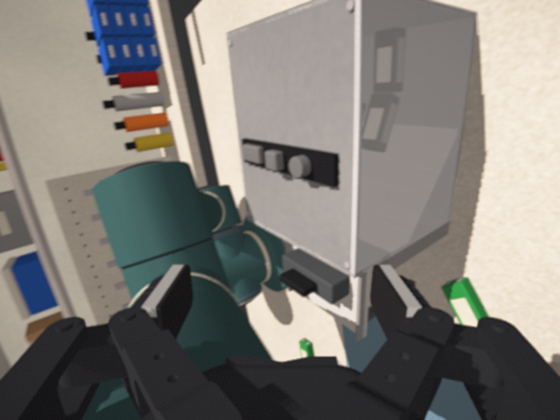

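View pics/t36.png

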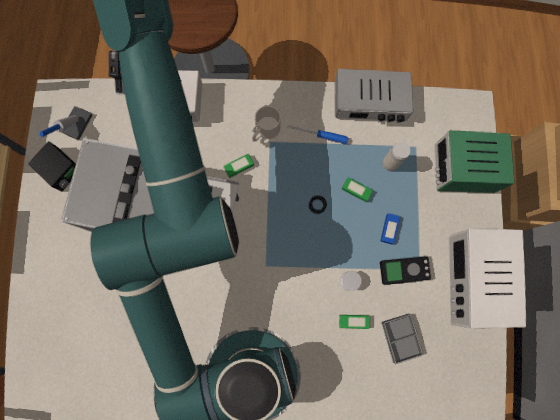

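```bash

python3 - <<'E'
from h import *
crop('w36',340,0,490,270,2.9,'c36');crop('w36',235,120,350,200,6,'c37')
E
```

```text
(no output)
```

View pics/c36.png

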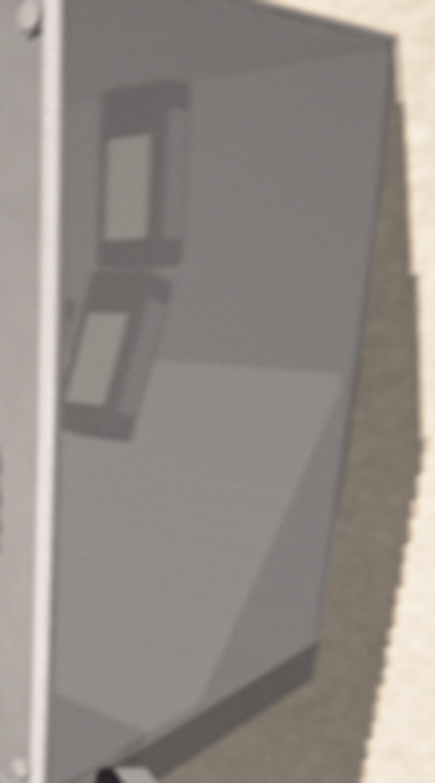

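View pics/c37.png

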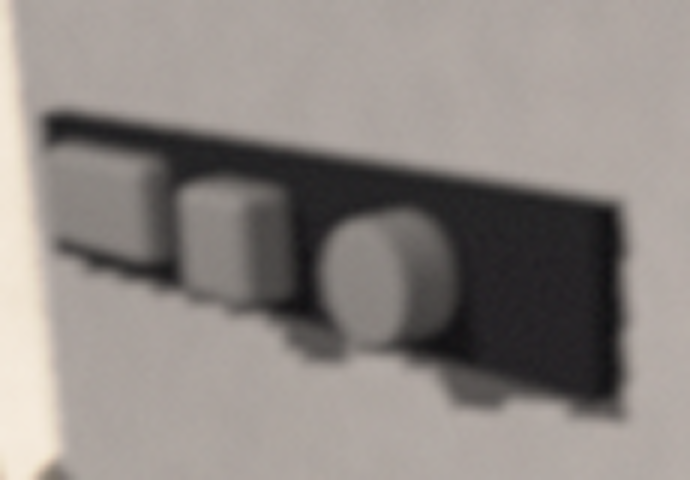

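```bash

python3 - <<'E'
from h import *
b=onz('w34',np.array([[114,268],[462,268],[462,373],[121,373]])/2.6+[130,0],.205); bb=w2b(b);print(bb,bb.mean(0))
print(ctrl.state()['contact_force'],abs(ctrl.state()['dq']).max()); print(ctrl.hand_in())
E
```

```text
[[-0.2006  0.0585  0.205 ]
 [-0.2014 -0.0579  0.205 ]
 [-0.2358 -0.0586  0.205 ]
 [-0.2352  0.0591  0.205 ]] [-0.2182  0.0003  0.205 ]
[ 0.2425 -0.7988 -0.0771] 0.09371807909969981
the job is handed in; nothing more can be done
None
```

The job is done and handed in at about 64 s. I pressed the round key to its stop, which made the bar key rise, and set the guard on the box top. I then pushed all three black packs on the bench through the flap, pressed the bar key down to its stop and stood the guard back on the sill.

**Last checks**
- **Guard:** it measures 73 mm in front of the slot, centred to within 1 mm and square to the box.
- **Keys:** the bar key is down; the square and round keys are up.
- **Flap:** it looked shut after each pack.
- **Bench:** no black packs are left, and the other things look unmoved.
- **Packs inside:** through the window I could see two packs clearly. Only a dark edge of the third shows, behind the second one.

**What did not go cleanly**
- **Mistaken dark patch:** after the first pack I took a dark patch under the flap for a stuck tail, and pushed the second pack in (still gripped) to clear it. The patch did not change, and I judged it to be the first pack already inside. I then pulled the second pack back out and put it in normally.
- **Lintel contact:** the closed fingers pressed on the slot edge with about 20 N while pushing the second pack.

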